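# Pack the screw tin and the markers into the carry kit

### The job

One of the look-alike closed tins on the bench is full of screws and the others are empty: lift them to find the heavy one and set it flat in the walled bay of the wooden carry kit, leaving the empty tins standing upright on the bench itself. Stand every paint marker lying on the bench in the kit's steel pot, either end down. Do not disturb the paint brush, the black rubber puck or the caliper.

Things in the scene. Friction and masses are not known exactly. Their poses are not given: they have to be found in the camera images.
- tin_a: closed flat-topped metal parts tin, 70 mm (its x) by 50 mm (its y) by 45 mm high, box-shaped, lid a fixed part of it; origin at the centre of its underside, z up through the lid. All tins look alike; an empty one weighs about 0.07 to 0.10 kg, the full one 0.45 to 0.68 kg. Stands on the bench at the start; may be absent (None from the start).
- tin_b: closed flat-topped metal parts tin, 70 mm (its x) by 50 mm (its y) by 45 mm high, box-shaped, lid a fixed part of it; origin at the centre of its underside, z up through the lid. All tins look alike; an empty one weighs about 0.07 to 0.10 kg, the full one 0.45 to 0.68 kg. Stands on the bench at the start; may be absent (None from the start).
- tin_c: closed flat-topped metal parts tin, 70 mm (its x) by 50 mm (its y) by 45 mm high, box-shaped, lid a fixed part of it; origin at the centre of its underside, z up through the lid. All tins look alike; an empty one weighs about 0.07 to 0.10 kg, the full one 0.45 to 0.68 kg. Stands on the bench at the start; may be absent (None from the start).
- tin_d: closed flat-topped metal parts tin, 70 mm (its x) by 50 mm (its y) by 45 mm high, box-shaped, lid a fixed part of it; origin at the centre of its underside, z up through the lid. All tins look alike; an empty one weighs about 0.07 to 0.10 kg, the full one 0.45 to 0.68 kg. Stands on the bench at the start; may be absent (None from the start).
- tin_e: closed flat-topped metal parts tin, 70 mm (its x) by 50 mm (its y) by 45 mm high, box-shaped, lid a fixed part of it; origin at the centre of its underside, z up through the lid. All tins look alike; an empty one weighs about 0.07 to 0.10 kg, the full one 0.45 to 0.68 kg. Stands on the bench at the start; may be absent (None from the start).
- tin_f: closed flat-topped metal parts tin, 70 mm (its x) by 50 mm (its y) by 45 mm high, box-shaped, lid a fixed part of it; origin at the centre of its underside, z up through the lid. All tins look alike; an empty one weighs about 0.07 to 0.10 kg, the full one 0.45 to 0.68 kg. Stands on the bench at the start; may be absent (None from the start).
- marker_a: chunky paint marker lying flat on the bench, square barrel 22 by 22 mm, 140 mm long, about 50 g, evenly balanced; origin at its middle (11 mm above the bench as it lies), x along its length towards the black cap (the cap is the last 45 mm; the rest is white with a grey band). May be absent (None from the start).
- marker_b: chunky paint marker lying flat on the bench, square barrel 22 by 22 mm, 140 mm long, about 50 g, evenly balanced; origin at its middle (11 mm above the bench as it lies), x along its length towards the black cap (the cap is the last 45 mm; the rest is white with a grey band). May be absent (None from the start).
- marker_c: chunky paint marker lying flat on the bench, square barrel 22 by 22 mm, 140 mm long, about 50 g, evenly balanced; origin at its middle (11 mm above the bench as it lies), x along its length towards the black cap (the cap is the last 45 mm; the rest is white with a grey band). May be absent (None from the start).
- marker_d: chunky paint marker lying flat on the bench, square barrel 22 by 22 mm, 140 mm long, about 50 g, evenly balanced; origin at its middle (11 mm above the bench as it lies), x along its length towards the black cap (the cap is the last 45 mm; the rest is white with a grey band). May be absent (None from the start).
- kit: wooden carry kit, fixed to the bench: a board 130 mm (its x) by 260 mm (its y), 12 mm thick; on its -y half a square bay 110 by 110 mm inside with walls 8 mm thick and 18 mm high above the board, on its +y half an open square steel pot with a cross divider. Origin at the centre of the board's underside on the bench; z up.
- tin_bay (a point): centre of the floor of the tin bay, on the board's top, 12 mm above the bench; axes as the kit's
- pot_floor (a point): centre of the pot's inner floor (under the crossing of its divider), 17 mm above the bench; axes as the kit's, z up
- pot_rim (a point): centre of the pot's mouth, 102 mm above the bench; the pot is square along the kit's axes, 84 mm inside, 90 mm outside, 85 mm deep inside; a cross divider 3 mm thick, up to the rim, parts it into four cells of 40.5 by 40.5 mm whose middles lie 21.75 mm from this point along the kit's x and y, either way. Firmly fixed. Any marker fits any cell.
- puck: bystander, leave alone: black rubber cylinder, 60 mm across, 35 mm high; origin at the centre of its underside
- brush: bystander, leave alone: flat paint brush with a red handle, about 230 mm long along its x, 62 mm wide, 14 mm high; origin near its middle, on the bench
- caliper: bystander, leave alone: steel caliper lying flat, 200 mm long along its x, 8 mm high, with two jaws to its -y side near the -x end; origin at the middle of its beam, on the bench
Not all that is in view belongs to the job. What is shaped like the tin_f but green or red is not meant.

How it is judged (in metres and radians):
At the end, for the whole second after the job is handed in: Full tin flat in the bay (centre within 35 mm each way, tilt < 0.12 rad); empty tins upright on the bench itself (within 6 mm of it, tilt < 0.12 rad); each marker in the pot: middle within 50 mm of its axis and 45 to 90 mm above its floor, leaning < 0.4 rad; tins at rest (((x of tin_a in the frame of tin_bay between -0.035 and 0.035 m and y of tin_a in the frame of tin_bay between -0.035 and 0.035 m and z of tin_a in the frame of tin_bay below 0.006 m and contact force between tin_a and kit above 3 N) or (x of tin_b in the frame of tin_bay between -0.035 and 0.035 m and y of tin_b in the frame of tin_bay between -0.035 and 0.035 m and z of tin_b in the frame of tin_bay below 0.006 m and contact force between tin_b and kit above 3 N) or (x of tin_c in the frame of tin_bay between -0.035 and 0.035 m and y of tin_c in the frame of tin_bay between -0.035 and 0.035 m and z of tin_c in the frame of tin_bay below 0.006 m and contact force between tin_c and kit above 3 N) or (x of tin_d in the frame of tin_bay between -0.035 and 0.035 m and y of tin_d in the frame of tin_bay between -0.035 and 0.035 m and z of tin_d in the frame of tin_bay below 0.006 m and contact force between tin_d and kit above 3 N) or (x of tin_e in the frame of tin_bay between -0.035 and 0.035 m and y of tin_e in the frame of tin_bay between -0.035 and 0.035 m and z of tin_e in the frame of tin_bay below 0.006 m and contact force between tin_e and kit above 3 N) or (x of tin_f in the frame of tin_bay between -0.035 and 0.035 m and y of tin_f in the frame of tin_bay between -0.035 and 0.035 m and z of tin_f in the frame of tin_bay below 0.006 m and contact force between tin_f and kit above 3 N)) and (height (world z) of tin_a below 0.006 m or (x of tin_a in the frame of tin_bay between -0.035 and 0.035 m and y of tin_a in the frame of tin_bay between -0.035 and 0.035 m and z of tin_a in the frame of tin_bay below 0.006 m and contact force between tin_a and kit above 3 N)) and angle between each of tin_a, tin_b, tin_c, tin_d, tin_e, tin_f's own z axis and vertical below 0.12 rad and linear speed of each of tin_a, tin_b, tin_c, tin_d, tin_e, tin_f below 0.05 m/s and (height (world z) of tin_b below 0.006 m or (x of tin_b in the frame of tin_bay between -0.035 and 0.035 m and y of tin_b in the frame of tin_bay between -0.035 and 0.035 m and z of tin_b in the frame of tin_bay below 0.006 m and contact force between tin_b and kit above 3 N)) and (height (world z) of tin_c below 0.006 m or (x of tin_c in the frame of tin_bay between -0.035 and 0.035 m and y of tin_c in the frame of tin_bay between -0.035 and 0.035 m and z of tin_c in the frame of tin_bay below 0.006 m and contact force between tin_c and kit above 3 N)) and (height (world z) of tin_d below 0.006 m or (x of tin_d in the frame of tin_bay between -0.035 and 0.035 m and y of tin_d in the frame of tin_bay between -0.035 and 0.035 m and z of tin_d in the frame of tin_bay below 0.006 m and contact force between tin_d and kit above 3 N)) and (height (world z) of tin_e below 0.006 m or (x of tin_e in the frame of tin_bay between -0.035 and 0.035 m and y of tin_e in the frame of tin_bay between -0.035 and 0.035 m and z of tin_e in the frame of tin_bay below 0.006 m and contact force between tin_e and kit above 3 N)) and (height (world z) of tin_f below 0.006 m or (x of tin_f in the frame of tin_bay between -0.035 and 0.035 m and y of tin_f in the frame of tin_bay between -0.035 and 0.035 m and z of tin_f in the frame of tin_bay below 0.006 m and contact force between tin_f and kit above 3 N)) and horizontal distance between each of marker_a, marker_b, marker_c, marker_d and pot_floor below 0.05 m and angle between the x axis of each of marker_a, marker_b, marker_c, marker_d and the z axis of pot_floor, either way round below 0.4 rad and z of marker_a in the frame of pot_floor between 0.045 and 0.09 m and z of marker_b in the frame of pot_floor between 0.045 and 0.09 m and z of marker_c in the frame of pot_floor between 0.045 and 0.09 m and z of marker_d in the frame of pot_floor between 0.045 and 0.09 m); the robot touches nothing.
It fails at once if the puck is disturbed (moved more than 30 mm) (distance of puck from where it was at the start of the episode above 0.03 m).
It fails at once if the brush is disturbed (moved more than 30 mm) (distance of brush from where it was at the start of the episode above 0.03 m).
It fails at once if the caliper is disturbed (moved more than 30 mm) (distance of caliper from where it was at the start of the episode above 0.03 m).
Of tin_a, tin_b only 1 to 1 are there at a start; the rules pass over those that are not, and their reading is None.
Of tin_c, tin_d only 1 to 1 are there at a start; the rules pass over those that are not, and their reading is None.
Of tin_e, tin_f only 1 to 2 are there at a start; the rules pass over those that are not, and their reading is None.
Of marker_a, marker_b, marker_c, marker_d only 2 to 4 are there at a start; the rules pass over those that are not, and their reading is None.
At some moment in a run one of tin_a, tin_b, tin_c, tin_d, tin_e, tin_f, marker_a, marker_b, marker_c, marker_d may be knocked a few centimetres aside while the robot is not near it.
Once in a run the grip may slacken for a moment while it holds something.
It also fails if it takes over 210 s, if anything falls off the work surface, if the arm or the gripper's body presses on something with over 40 N, if the wrist force passes 120 N, or if a joint passes its speed limit or range.

### The arm

A 7-joint arm with a two-finger parallel gripper is mounted at the origin on the work surface. World frame = base frame: x ahead of the robot, y to its left, z up, the work surface at z = 0. Lengths are in mm, angles in rad, forces in N, time in s.
With the tool pointing down it reaches from about 400 to 900 mm from the base axis. Payload 5.5 kg.
Tool frame: the origin (TCP) lies on the centre line of the jaws, within the pads' length; the fingertips stand 25 mm ahead of it and the grasp point (between the pads) lies 6 mm ahead of it (manip.tip_extent is the distance from the TCP to the fingertips, in mm); z points along the fingers, y is the line along which they close (so a half turn about z gives the same grasp; the last joint's range is limited). The gripper opens to 85 mm and grips with 20 to 120 N. Pads are 22 mm wide; open, the fingers measure 114 mm over their backs; the gripper's body (76 mm by 85 mm) begins 54 mm behind the grasp point. The pads swing forward as they close: fully open they stand 13 mm farther back than shut.
Start: joints at [-0.934, 0.501, -0.427, 1.55, 0.221, 1.138, -0.21], TCP at [237.315, 605.129, 256.31] pointing down, gripper open.
Joint ranges: [-2.88, 2.88], [-0.31, 2.03], [-1.54, 1.56], [0.2, 2.42], [-1.41, 4.55], [0.19, 2.02], [-2.57, 2.57]. Speed limits (rad/s): [2.57, 2.57, 3.14, 3.14, 3.14, 3.14, 3.14].

### API

Orientations are given as a unit quaternion [w, x, y, z].
In Python, from station import manip gives the robot as it stands.
- The arm moves only by the tool jog_arm, never from a script. Its argument "moves" is text: rows parted by semicolons, each of 6 numbers parted by spaces: the shift along the tool's x, y, z in m, then the turn, a rotation vector about the tool's x, y, z in degrees. In form: tx ty tz ax ay az; .... A call has 1 to 20 rows; each row is the pose to reach, as a shift and turn from the pose commanded when the call began, along the tool's axes at that moment; what a row does not reach only later rows make up. A row lasts 1/12 s, in which the tool goes at most 41.7 mm and 7.16 degrees, less where a joint would pass 70% of its speed; a pose out of reach is approached as far as the arm can. A call with a gripper value outside its range is refused whole. "fingers" is the gripper command: -1 is fully open, 1 is shut, values between are in proportion, set as the call begins (left out, the last holds). The fingers move at their own pace and stop on an object; "newtons" is the grip in N (left out, the last holds). Time passes only in rows, so rows that repeat a pose let the fingers close. It gives the time, the measured TCP pose, the force, the opening and the grip force at its end, in the units of the state.
- manip.read_state(): the state, without advancing time (a new reading comes with each control period).
- manip.get_image(name): name is "side" or "top" or "wrist"; returns (picture, depth): 384x512x3 uint8, red, green, blue; 384x512 float32, mm along the optical axis (not along the pixel's ray), 0 where there is no reading.
- manip.camera_params(name): a dict with "K" (3x3 intrinsics, pixels), "rvec" (rotation vector, rad) and "tvec" (3), from world to camera coordinates, as OpenCV has them. Camera axes: x right, y down, z forward; pixel columns grow to the right and rows downward; lengths in mm; the calibration is good to about 2 mm. A picture is of the moment at which its call begins: read the wrist's pose just before it. camera_params takes no time and is no camera call; for the wrist camera it gives the pose at the moment of the call.
- manip.hand_in(): hands the job in; it is judged then, once.
The state is a dict: "time": time; "joints": joint angles; "joint_velocities": joint speeds; "joint_efforts": joint torques, N m; "eef_pos": TCP position; "tool_rot": TCP orientation; "wrist_force": force on the tool from outside, world axes, zero at the start; "torque": the same for the moment, N m; "grip_width": finger opening in mm; "grip_force": force on a finger pad.
Only numpy, scipy, OpenCV 4.12 (cv2) and the standard library are available. Lean on these libraries where they do the work, as an engineer would, in place of code of your own. Each camera call takes 0.05 s, during which the arm holds its last target. There are 200 camera calls.

## Working session

There is one attempt and no reset: what is moved stays moved. The work goes in short steps, Python scripts to look and compute and a tool call to move; the robot and the scene stay as the last step left them, time stands still between calls to the robot, and variables do not carry over. Pictures are saved under pics/ and viewed, at most 14 in all, crops included, and the job is handed in when it is done.

Besides the shell and the picture viewer there is one more tool, called after "Request:" as a command line: name --argument value ..., lists and objects as JSON in quotes. jog_arm: Moves the arm, as the interface text tells. Its arguments: {"type":"object","properties":{"moves":{"type":"string"},"fingers":{"type":"number"},"newtons":{"type":"number"}},"required":["moves"]}

```bash
mkdir -p pics; ls; cat > h.py <<'E'
import numpy as np, cv2
from station import manip
from scipy.spatial.transform import Rotation as R
def cam(n):
    p=manip.camera_params(n); return np.array(p["K"]),cv2.Rodrigues(np.array(p["rvec"],float))[0],np.array(p["tvec"],float).ravel()
def grab(n,f):
    c=cam(n); im,d=manip.get_image(n); cv2.imwrite(f"pics/{f}.png",im[:,:,::-1]); np.savez(f"{f}.npz",im=im,d=d,K=c[0],R=c[1],t=c[2]); return im,d,c
def cloud(f):
    z=np.load(f+".npz"); d=z["d"].astype(float); v,u=np.mgrid[:d.shape[0],:d.shape[1]]
    P=np.stack([(u-z["K"][0,2])/z["K"][0,0]*d,(v-z["K"][1,2])/z["K"][1,1]*d,d],-1)
    W=(P-z["t"])@z["R"]; W[d<=0]=np.nan; return W,z["im"]
E
python3 - <<'E'
from h import *
s=manip.read_state(); print({k:np.round(v,3) for k,v in s.items()})
for n in("top","side"):
    im,d,c=grab(n,n+"0"); print(n,c[0].tolist(),(-c[1].T@c[2]).round())
    cv2.imwrite(f"pics/{n}0b.png",cv2.resize(im[:,:,::-1],(800,600),interpolation=cv2.INTER_CUBIC))
E
```

```text
pics
{'time': np.float64(0.0), 'joints': array([-0.934,  0.502, -0.427,  1.551,  0.221,  1.138, -0.21 ]), 'joint_velocities': array([ 0.   , -0.   , -0.002,  0.002,  0.001, -0.   ,  0.002]), 'joint_efforts': array([ 0.0000e+00, -5.6953e+01, -5.8160e+00, -2.8092e+01,  1.1000e-02,
        1.3000e-02,  0.0000e+00]), 'eef_pos': array([237.157, 604.49 , 255.257]), 'tool_rot': array([-0.   ,  0.186,  0.983, -0.001]), 'wrist_force': array([ 0.435, -0.507,  0.407]), 'torque': array([ 0.072, -0.024,  0.012]), 'grip_force': np.float64(0.0), 'grip_width': np.float64(85.2)}
top [[485.727520868611, 0.0, 259.445709843896], [0.0, 485.727520868611, 193.2890875065761], [0.0, 0.0, 1.0]] [ 399.  -53. 1531.]
side [[370.44845078474896, 0.0, 253.79644173272465], [0.0, 370.44845078474896, 191.33405532391654], [0.0, 0.0, 1.0]] [  89. -565.  870.]
```

View pics/top0b.png

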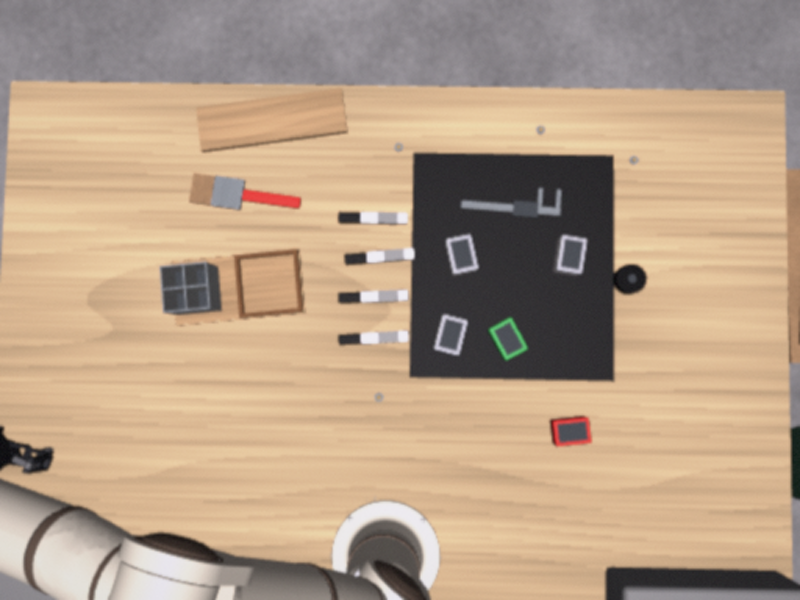

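View pics/side0b.png

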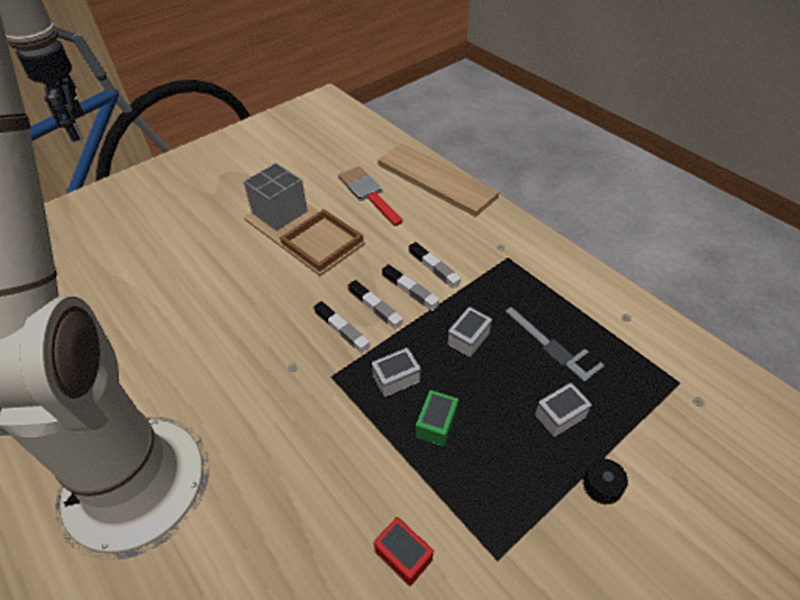

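The top picture (800x600) shows three grey tins at (461,254), (571,254) and (451,334). The green (508,338) and red (571,431) look-alikes are not meant. Four markers lie at x≈375, y≈217/256/296/338. The kit has its pot at (190,287) and bay at (270,283). Next I measure them.

```bash
cat >> h.py <<'E'
def rects(f,zlo,zhi,amin,box=None):
    """min-area rects of blobs of points with height in zlo..zhi, on 1 mm world grid"""
    W,im=cloud(f); ok=(W[...,2]>zlo)&(W[...,2]<zhi)
    if box: ok&=(W[...,0]>box[0])&(W[...,0]<box[1])&(W[...,1]>box[2])&(W[...,1]<box[3])
    n,l,st,_=cv2.connectedComponentsWithStats(ok.astype(np.uint8),connectivity=4); out=[]
    for i in range(1,n):
        if st[i,4]<amin: continue
        p=W[l==i]; r=cv2.minAreaRect(p[:,:2].astype(np.float32)); b=cv2.boxPoints(r)
        e=[b[1]-b[0],b[2]-b[1]]; e=e[0] if np.linalg.norm(e[0])>np.linalg.norm(e[1]) else e[1]
        a=np.degrees(np.arctan2(e[1],e[0]))%180
        vu=np.argwhere(l==i).mean(0)[::-1]
        out.append((np.round(r[0],1),np.round(sorted(r[1]),1),round(a,1),round(np.median(p[:,2]),1),vu.round(),im[l==i].mean(0).round()))
    return out
E
python3 - <<'E'
from h import *
for lo,hi,a in((38,60,60),(17,40,60),(95,115,100),(15,27,50)):
    print(lo,hi)
    for r in rects("top0",lo,hi,a,(100,900,-500,700)): print(*r)
E
```

```text
38 60
[ 593.7 -140.1] [51.  70.7] 13.6 44.8 [295. 162.] [129. 129. 139.]
[ 596.1 -355.1] [51.3 71.4] 171.8 45.0 [365. 163.] [129. 128. 138.]
[ 434.4 -120.1] [50.1 70.5] 165.6 45.0 [288. 214.] [130. 129. 140.]
[ 428.  -232.3] [51.2 70.7] 29.8 45.1 [325. 217.] [ 81. 126.  95.]
[ 250.2 -357. ] [51.3 70.8] 97.5 45.4 [366. 276.] [144.  79.  80.]
17 40
[877.3 307.3] [37.9 70.4] 34.9 19.8 [155.  73.] [208. 166. 128.]
[875.5 194.9] [47.1 74.9] 94.8 20.0 [190.  73.] [212. 169. 130.]
[883.9 133.2] [29.4 43.5] 101.6 19.6 [210.  71.] [210. 167. 129.]
[852.5 365. ] [46.7 69.9] 92.3 19.5 [136.  80.] [211. 168. 130.]
[825.9 300.5] [25.6 55.8] 110.3 19.0 [157.  89.] [198. 158. 121.]
[666.4  39.5] [ 22.7 138.5] 90.9 22.3 [238. 139.] [163. 157. 158.]
[530.2 246.7] [128.2 132.8] 96.9 28.3 [170. 181.] [141. 103.  75.]
[589.5  25. ] [ 23.  139.4] 96.4 21.3 [242. 164.] [165. 159. 161.]
[ 550.6 -472.6] [53.7 57.6] 1.5 34.7 [403. 178.] [45. 41. 41.]
[508.5  36.1] [ 22.1 137.9] 93.7 22.0 [238. 190.] [164. 158. 160.]
[426.2  32.9] [ 21.9 139.7] 94.1 22.5 [239. 216.] [170. 164. 165.]
95 115
[516.4 373.9] [64.3 91.5] 9.1 100.8 [126. 180.] [112. 112. 116.]
[513.  401.7] [65.6 90. ] 6.6 101.3 [108. 187.] [127. 123. 122.]
15 27
[866.9 249.9] [ 92.9 300.2] 98.4 18.4 [170.  78.] [206. 165. 127.]
[666.8  39.6] [ 22.7 138.8] 90.4 21.6 [238. 139.] [165. 159. 160.]
[589.5  25. ] [ 23.  139.4] 96.3 20.9 [242. 164.] [163. 157. 158.]
[508.5  36.1] [ 22.1 137.9] 93.7 21.4 [238. 189.] [165. 159. 161.]
[426.2  32.9] [ 21.8 139.7] 94.0 22.1 [239. 216.] [173. 166. 167.]
```

```bash
cat >> h.py <<'E'
import json
def log():
    s=manip.read_state(); open("log.jsonl","a").write(json.dumps({k:np.asarray(v).tolist() for k,v in s.items()})+"\n"); return s
def tool(s=None):
    s=s or log(); q=s["tool_rot"]; return np.array(s["eef_pos"]),R.from_quat([q[1],q[2],q[3],q[0]])
def down(yaz,pitch=0):
    """tool down, tool y at azimuth yaz (deg), then pitched about tool y"""
    a=np.radians(yaz); y=np.array([np.cos(a),np.sin(a),0]); z=np.array([0,0,-1.]); 
    return R.from_matrix(np.stack([np.cross(y,z),y,z],1))*R.from_rotvec([0,np.radians(pitch),0])
def rel(pos,Rt,p=None,Rc=None):
    if p is None: p,Rc=tool()
    return np.round(Rc.inv().apply(np.array(pos)-p)/1000,4),np.round((Rc.inv()*Rt).as_rotvec(degrees=True),1)
E
python3 - <<'E'
from h import *
print(manip.tip_extent)
W,im=cloud("top0"); m=(W[...,2]>90)&(W[...,2]<110)&(W[...,0]>430)&(W[...,0]<600)&(W[...,1]>300)&(W[...,1]<480)
print(cv2.minAreaRect(W[m][:,:2].astype(np.float32)))
m=(W[...,2]>24)&(W[...,2]<36)&(W[...,0]>430)&(W[...,0]<620)&(W[...,1]>170)&(W[...,1]<312)
print(cv2.minAreaRect(W[m][:,:2].astype(np.float32)))
print(rel([594,-140,200],down(-76.4)))
s=manip.read_state();j=s["joints"]
A=R.from_euler("ZYZYZYZ",j); print(A.as_matrix().round(3), tool()[1].as_matrix().round(3))
E
```

```text
25.0
((515.0775756835938, 388.1900634765625), (91.01288604736328, 92.93522644042969), 6.686033248901367)
((531.163330078125, 244.51068115234375), (126.95484161376953, 127.97639465332031), 6.724817276000977)
(array([-0.6041, -0.5628,  0.0563]), array([-0.00e+00,  1.00e-01,  1.45e+02]))Traceback (most recent call last):
  File "<stdin>", line 9, in <module>
  File "scipy/spatial/transform/_rotation.pyx", line 1413, in scipy.spatial.transform._rotation.Rotation.from_euler
ValueError: Expected axis specification to be a non-empty string of upto 3 characters, got ZYZYZYZ
```

Request:
jog_arm --moves "-0.604 -0.563 0.056 0 0 145;-0.604 -0.563 0.056 0 0 145;-0.604 -0.563 0.056 0 0 145;-0.604 -0.563 0.056 0 0 145;-0.604 -0.563 0.056 0 0 145;-0.604 -0.563 0.056 0 0 145;-0.604 -0.563 0.056 0 0 145;-0.604 -0.563 0.056 0 0 145;-0.604 -0.563 0.056 0 0 145;-0.604 -0.563 0.056 0 0 145;-0.604 -0.563 0.056 0 0 145;-0.604 -0.563 0.056 0 0 145;-0.604 -0.563 0.056 0 0 145;-0.604 -0.563 0.056 0 0 145;-0.604 -0.563 0.056 0 0 145;-0.604 -0.563 0.056 0 0 145;-0.604 -0.563 0.056 0 0 145;-0.604 -0.563 0.056 0 0 145;-0.604 -0.563 0.056 0 0 145;-0.604 -0.563 0.056 0 0 145" --fingers -1 --newtons 60

```text
time: 1.77
eef_pos: [594.4, -142.6, 199.9]
tool_rot: [0.0, 0.992, 0.13, -0.0]
wrist_force: [0.1, -0.6, -0.7]
grip_width: 85.6
grip_force: 0.0
```

```bash
python3 - <<'E'
from h import *
s=log(); print(s["time"],s["joints"].round(2)); print(rel([594,-140,34],down(-76.4)))
im,d,c=grab("wrist","w0")
E
```

```text
1.7667 [-0.06  0.47  0.33  1.73 -0.18  0.97 -0.97]
(array([ 0.0003, -0.0027,  0.1659]), array([0. , 0. , 1.3]))
```

View pics/w0.png

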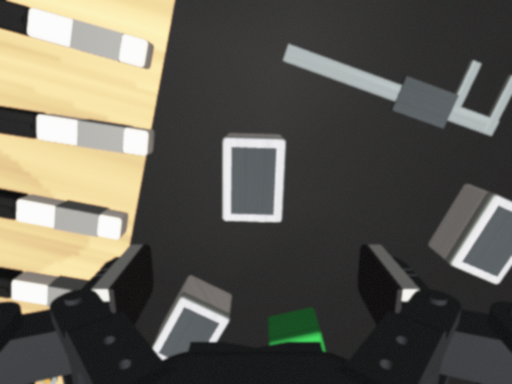

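The wrist view shows the grey tin at (254,180), centred between the fingers, with the green one at (295,330). Going down.

Request:
jog_arm --moves "0 -0.003 0.1 0 0 1;0 -0.003 0.1 0 0 1;0 -0.003 0.1 0 0 1;0 -0.003 0.14 0 0 1;0 -0.003 0.166 0 0 1;0 -0.003 0.166 0 0 1;0 -0.003 0.166 0 0 1;0 -0.003 0.166 0 0 1"

```text
time: 2.48
eef_pos: [594.1, -136.9, 35.6]
tool_rot: [0.0, 0.992, 0.125, 0.001]
wrist_force: [1.6, 0.4, 0.8]
grip_width: 85.1
grip_force: 0.0
```

Request:
jog_arm --moves "0 0 0 0 0 0;0 0 0 0 0 0;0 0 0 0 0 0;0 0 0 0 0 0;0 0 0 0 0 0;0 0 0 0 0 0;0 0 0 0 0 0;0 0 0 0 0 0;0 0 -0.02 0 0 0;0 0 -0.04 0 0 0;0 0 -0.06 0 0 0;0 0 -0.06 0 0 0;0 0 -0.06 0 0 0;0 0 -0.06 0 0 0;0 0 -0.06 0 0 0" --fingers 1 --newtons 60

```text
time: 3.73
eef_pos: [592.3, -136.3, 93.3]
tool_rot: [-0.0, 0.992, 0.125, -0.001]
wrist_force: [-0.0, -0.2, -0.6]
grip_width: 49.1
grip_force: 62.4
```

```bash
python3 - <<'E'
from h import *
print([r for r in rects("w0",38,60,60) if abs(r[0][0]-594)<60][:3])
s=log(); print(s["time"],s["wrist_force"].round(2))
E
```

```text
[(array([ 594.4, -141.6]), array([50.3, 70.9]), np.float32(13.6), np.float64(45.5), array([253., 179.]), array([150., 153., 155.])), (array([ 597.3, -356.2]), array([51.6, 70.9]), np.float32(171.2), np.float64(45.5), array([487., 242.]), array([141., 144., 146.]))]
3.7333 [-0.04 -0.15 -0.57]
```

Held, but the force is near zero: this tin is empty. I set it back and go to the next.

Request:
jog_arm --moves "0 0 0.03 0 0 0;0 0 0.05 0 0 0;0 0 0.058 0 0 0;0 0 0.059 0 0 0;0 0 0.059 0 0 0;0 0 0.059 0 0 0"

```text
time: 4.23
eef_pos: [591.3, -136.1, 35.7]
tool_rot: [-0.001, 0.992, 0.125, -0.002]
wrist_force: [-8.0, 2.9, 15.8]
grip_width: 49.3
grip_force: 65.5
```

Request:
jog_arm --moves "0 0 0 0 0 0;0 0 0 0 0 0;0 0 0 0 0 0;0 0 0 0 0 0;0 0 0 0 0 0;0 0 0 0 0 0;0 0 -0.04 0 0 0;0 0 -0.08 0 0 0;0 0 -0.11 0 0 0;0 0 -0.11 0 0 0;0 0 -0.11 0 0 0" --fingers -1

```text
time: 5.15
eef_pos: [595.0, -137.0, 147.7]
tool_rot: [0.001, 0.992, 0.125, 0.002]
wrist_force: [-0.2, 0.6, 0.4]
grip_width: 85.3
grip_force: 0.0
```

```bash
python3 - <<'E'
from h import *
s=log(); print(s["time"],s["joints"].round(2)); 
print(rel([597,-356,145],down(-98.4)),rel([434,-120,145],down(-104.4)))
E
```

```text
5.15 [-0.06  0.53  0.32  1.77 -0.21  0.87 -0.96]
(array([-0.0523,  0.2126,  0.0028]), array([ 0. , -0.3, 22.7])) (array([-0.1518, -0.0564,  0.0019]), array([ 0. , -0.3, 28.7]))
```

Request:
jog_arm --moves "-0.052 0.213 0.003 0 0 22.7;-0.052 0.213 0.003 0 0 22.7;-0.052 0.213 0.003 0 0 22.7;-0.052 0.213 0.003 0 0 22.7;-0.052 0.213 0.003 0 0 22.7;-0.052 0.213 0.003 0 0 22.7;-0.052 0.213 0.003 0 0 22.7;-0.052 0.213 0.003 0 0 22.7;-0.052 0.213 0.04 0 0 22.7;-0.052 0.213 0.08 0 0 22.7;-0.052 0.213 0.105 0 0 22.7;-0.052 0.213 0.113 0 0 22.7;-0.052 0.213 0.113 0 0 22.7;-0.052 0.213 0.113 0 0 22.7"

```text
time: 6.32
eef_pos: [596.4, -354.7, 32.6]
tool_rot: [-0.0, 0.997, -0.072, -0.0]
wrist_force: [0.6, 0.6, 0.0]
grip_width: 85.4
grip_force: 0.0
```

Request:
jog_arm --moves "0 0 0 0 0 0;0 0 0 0 0 0;0 0 0 0 0 0;0 0 0 0 0 0;0 0 0 0 0 0;0 0 0 0 0 0;0 0 0 0 0 0;0 0 0 0 0 0;0 0 -0.02 0 0 0;0 0 -0.04 0 0 0;0 0 -0.06 0 0 0;0 0 -0.06 0 0 0;0 0 -0.06 0 0 0;0 0 -0.06 0 0 0;0 0 -0.06 0 0 0" --fingers 1 --newtons 60

```text
time: 7.57
eef_pos: [594.3, -354.8, 90.1]
tool_rot: [-0.001, 0.997, -0.073, -0.002]
wrist_force: [-0.2, 0.2, -6.5]
grip_width: 49.4
grip_force: 64.8
```

-6.5 N: this is the full tin. Taking it to the bay with a firmer grip.

```bash
python3 - <<'E'
from h import *
print(rel([531,244.5,135],down(-83.3)))
E
```

```text
(array([-0.1498, -0.5838, -0.0435]), array([ -0.1,   0.2, -15.1]))
```

Request:
jog_arm --moves "0 0 -0.02 0 0 0;0 0 -0.043 0 0 0;-0.01 -0.04 -0.043 0 0 -2;-0.02 -0.07 -0.043 0 0 -4;-0.03 -0.11 -0.043 0 0 -8;-0.04 -0.15 -0.043 0 0 -12;-0.05 -0.19 -0.043 0 0 -15;-0.06 -0.23 -0.043 0 0 -15;-0.07 -0.27 -0.043 0 0 -15;-0.08 -0.31 -0.043 0 0 -15;-0.09 -0.35 -0.043 0 0 -15;-0.1 -0.39 -0.043 0 0 -15;-0.11 -0.43 -0.043 0 0 -15;-0.12 -0.47 -0.043 0 0 -15;-0.13 -0.51 -0.043 0 0 -15;-0.14 -0.54 -0.043 0 0 -15;-0.145 -0.57 -0.043 0 0 -15;-0.15 -0.584 -0.043 0 0 -15;-0.15 -0.584 -0.043 0 0 -15;-0.15 -0.584 -0.043 0 0 -15" --newtons 110

```text
time: 9.23
eef_pos: [530.7, 244.9, 133.9]
tool_rot: [0.0, 0.998, 0.06, -0.001]
wrist_force: [0.7, -0.3, -6.3]
grip_width: 48.5
grip_force: 117.5
```

```bash
python3 - <<'E'
from h import *
print(rel([531,244.5,47],down(-83.3)))
im,d,c=grab("wrist","w1")
im,d,c=grab("top","t1")
for r in rects("t1",38,65,60,(100,900,-500,100)): print(*r)
for r in rects("t1",15,27,50,(100,750,-100,130)): print(*r)
E
```

```text
(array([0.0005, 0.0004, 0.0869]), array([0. , 0.1, 0.1]))
[ 589.5 -135.3] [50.5 70.9] 14.9 45.0 [294. 164.] [132. 131. 142.]
[ 434.4 -120.2] [50.4 70.2] 166.4 45.1 [288. 214.] [132. 131. 142.]
[ 428.3 -232.3] [51.6 70. ] 29.6 45.3 [325. 217.] [ 83. 127.  96.]
[ 250.8 -357.7] [50.7 72.1] 97.0 45.5 [366. 276.] [145.  80.  81.]
[666.5  39.6] [ 22.7 138.8] 90.4 21.4 [239. 139.] [168. 162. 164.]
[589.5  25. ] [ 22.3 139.2] 96.0 22.0 [243. 164.] [167. 161. 163.]
[509.   34.8] [ 22.  135.2] 93.5 21.7 [239. 189.] [168. 162. 164.]
[426.3  33. ] [ 22.1 140. ] 93.9 22.1 [239. 216.] [173. 166. 167.]
```

View pics/w1.png

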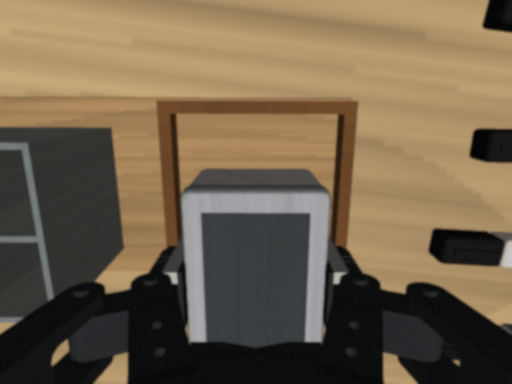

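The wrist view shows the tin (256,265) over the bay (walls at columns 160–355). Lowering.

Request:
jog_arm --moves "0.001 0 0.03 0 0 0;0.001 0 0.055 0 0 0;0.001 0 0.075 0 0 0;0.001 0 0.085 0 0 0;0.001 0 0.088 0 0 0;0.001 0 0.088 0 0 0;0.001 0 0.088 0 0 0"

```text
time: 9.92
eef_pos: [534.0, 242.6, 47.7]
tool_rot: [0.0, 0.998, 0.057, 0.0]
wrist_force: [0.1, 0.3, -5.7]
grip_width: 48.5
grip_force: 118.5
```

Request:
jog_arm --moves "0 0 0 0 0 0;0 0 0 0 0 0;0 0 0 0 0 0;0 0 0 0 0 0;0 0 0 0 0 0;0 0 0 0 0 0;0 0 -0.03 0 0 0;0 0 -0.06 0 0 0;0 0 -0.1 0 0 0;0 0 -0.12 0 0 0;0 0 -0.12 0 0 0;0 0 -0.12 0 0 0" --fingers -0.5 --newtons 60

```text
time: 10.92
eef_pos: [534.1, 244.5, 169.0]
tool_rot: [-0.001, 0.998, 0.058, 0.002]
wrist_force: [0.0, 0.0, -0.3]
grip_width: 64.1
grip_force: 0.0
```

```bash
python3 - <<'E'
from h import *
s=log()
p,Rc=tool(s); print(s["joints"].round(2))
for c in ([666.5,76],[589,60],[508,71],[426,68]): print(rel([c[0],c[1],170],down(0),p,Rc))
E
```

```text
[-0.72  0.47  0.32  1.81 -0.18  0.89 -1.77]
(array([ 0.112 ,  0.1827, -0.0009]), array([  0.1,  -0.2, -83.3]))
(array([ 0.0332,  0.1896, -0.0012]), array([  0.1,  -0.2, -83.3]))
(array([-0.046 ,  0.1693, -0.0014]), array([  0.1,  -0.2, -83.3]))
(array([-0.1278,  0.1628, -0.0017]), array([  0.1,  -0.2, -83.3]))
```

Tin released. I fit a simple kinematic model from the logged states, to plan the marker uprighting within the joint limits.

```bash
cat > fk.py <<'E'
from h import *
import itertools
from scipy.optimize import least_squares
def fk(j,q):
    o1,o7,L0,L1,L2,L3,a,b=q[:8]; sg=q[8:15]
    P=np.array([0,0,L0]); Rr=R.identity()
    ang=np.array(j)*sg; ang[0]+=o1; ang[6]+=o7
    for i,ax in enumerate("zyzyzyz"):
        Rr=Rr*R.from_euler(ax,ang[i])
        if i==2: P=P+Rr.apply([a,0,L1])
        if i==4: P=P+Rr.apply([b,0,L2])
    return P+Rr.apply([0,0,L3]),Rr
E
python3 - <<'E'
from fk import *
S=[json.loads(l) for l in open("log.jsonl")]
best=None
for sg in itertools.product([1,-1],repeat=7):
    if sg[1]!=1 : continue
    def res(x):
        q=list(x)+list(sg); o=[]
        for s in S:
            P,Rr=fk(s["joints"],q); p,Rt=tool(s); o+=list((P-p)/100)+list((Rt.inv()*Rr).as_rotvec()*3)
        return o
    for o1,o7 in((2,0),(2,1.57),(2,3.1),(2,-1.57)):
        r=least_squares(res,[o1,o7,330,400,400,300,0,0],max_nfev=25)
        if best is None or r.cost<best[0]: best=(r.cost,sg,r.x)
print(best); json.dump(list(map(float,best[2]))+list(best[1]),open("q.json","w"))
E
```

```text
(np.float64(10.57963347305436), (-1, 1, -1, 1, 1, 1, -1), array([   3.1058378 ,   -1.37322863,  445.6843672 , -693.85808535,
       -143.20822913,  107.14622545, -337.85359552, -220.97970176]))
```

```bash
python3 - <<'E'
from fk import *
S=[json.loads(l) for l in open("log.jsonl")]
best=None
for s3,s5,s7 in itertools.product([1,-1],repeat=3):
    sg=(-1,1,s3,1,s5,1,s7)
    def res(x):
        q=list(x)+list(sg); o=[]
        for s in S:
            P,Rr=fk(s["joints"],q); p,Rt=tool(s); o+=list((P-p)/100)+list((Rt.inv()*Rr).as_rotvec()*3)
        return o
    for o7 in(0,1.57,3.1,-1.57):
        r=least_squares(res,[0,o7,330,400,400,300,0,0],max_nfev=60)
        if best is None or r.cost<best[0]: best=(r.cost,sg,r.x,np.abs(r.fun).max())
print(best); json.dump(list(map(float,best[2]))+list(best[1]),open("q.json","w"))
E
```

```text
(np.float64(0.0026287598809746214), (-1, 1, -1, 1, -1, 1, -1), array([-4.14740904e-02,  1.52932248e+00,  3.82379426e+02,  5.04844271e+02,
        4.58223105e+02,  3.83340813e+02,  5.59849519e+00, -1.35142860e+01]), np.float64(0.034372194427643304))
```

```bash
cat >> fk.py <<'E'
q0=json.load(open("q.json"))
LO=np.array([-2.88,-.31,-1.54,.2,-1.41,.19,-2.57])+.06; HI=np.array([2.88,2.03,1.56,2.42,4.55,2.02,2.57])-.06
def ik(pos,Rt,seed,reg=0.02):
    f=lambda j:np.r_[(lambda PR:np.r_[(PR[0]-pos)/50,(Rt.inv()*PR[1]).as_rotvec()*4])(fk(j,q0)),reg*(j-seed)]
    r=least_squares(f,np.clip(seed,LO+1e-3,HI-1e-3),bounds=(LO,HI),max_nfev=60)
    return r.x,np.linalg.norm(r.fun[:6])
def upright(phi,pitch,sgn):
    """tool z at azimuth phi, pitch deg up from straight down; sgn picks tool y side"""
    return down(phi-90,pitch) if sgn>0 else down(phi+90,-pitch)
E
python3 - <<'E'
from fk import *
rng=np.random.default_rng(0)
pot=np.array([515,388,145.])
for sgn in(1,-1):
  for pitch in(90,):
    for phi in range(-180,180,20):
      Rt=upright(phi,pitch,sgn); zdir=Rt.apply([0,0,1]); b=None
      for k in range(8):
        seed=np.array([-.7,.5,.1,1.7,[0,1.5,3,.7][k%4],1,0])+rng.normal(0,.4,7)
        x,e=ik(pot-17*zdir,Rt,seed,.001)
        if b is None or e<b[1]: b=(x,e)
        if e<.05: break
      if b[1]<.2: print(sgn,pitch,phi,b[0].round(2),b[1].round(3))
E
```

```text
1 90 -60 [-1.2   1.35  0.01  1.08  1.06  1.96  2.15] 0.0
1 90 -40 [-1.34  1.21  0.09  1.48  1.18  1.67  1.98] 0.0
1 90 -20 [-1.34  1.12  0.02  1.83  1.5   1.57  1.71] 0.0
1 90 0 [-1.02  1.16 -0.29  2.13  2.03  1.86  1.53] 0.0
1 90 20 [-1.37  1.22  0.26  2.35  2.29  1.65  1.06] 0.0
1 90 60 [-0.23  1.16  0.02  2.29  4.04  1.79  1.76] 0.0
1 90 80 [ 0.9   1.67 -1.06  2.07 -0.8   0.41  1.15] 0.0
1 90 100 [ 0.31  1.21 -0.47  1.74 -1.11  1.26  1.15] 0.0
1 90 120 [ 0.19  1.31 -0.48  1.37 -0.82  1.52  0.87] 0.0
1 90 140 [-0.05  1.43 -0.36  0.94 -0.76  1.91  0.75] 0.0
-1 90 -60 [-1.39  1.39  0.4   1.08  0.76  1.79 -0.86] 0.0
-1 90 -40 [-1.38  1.21  0.15  1.48  1.14  1.63 -1.15] 0.0
-1 90 -20 [-1.47  1.13  0.17  1.84  1.41  1.44 -1.41] 0.0
-1 90 0 [-1.46  1.12  0.17  2.13  1.82  1.45 -1.75] 0.0
-1 90 20 [-1.19  1.19  0.11  2.34  2.36  1.79 -1.96] 0.0
-1 90 60 [ 0.13  1.2  -0.31  2.29  4.17  1.48 -1.18] 0.0
-1 90 80 [-0.19  1.12  0.15  2.05  4.45  1.71 -1.63] 0.0
-1 90 100 [ 0.11  1.16 -0.21  1.74 -1.29  1.45 -1.91] 0.0
-1 90 120 [ 0.07  1.27 -0.3   1.37 -0.96  1.62 -2.19] 0.0
-1 90 140 [-0.11  1.41 -0.23  0.94 -0.86  1.96 -2.35] 0.0
```

```bash
cat >> fk.py <<'E'
POT=np.array([515,388.]); KY=np.radians(6.7); KX=np.array([np.cos(KY),np.sin(KY)]); KYV=np.array([-KX[1],KX[0]])
PHI=-38.3
def place(sx,sy,h):
    """TCP pose for marker held 17 mm ahead of TCP, tool horizontal at az PHI"""
    c=POT+21.75*(sx*KX+sy*KYV); Rt=upright(PHI,90,-1); return np.r_[c,h]-17*Rt.apply([0,0,1]),Rt
def pick(c,az,off=45,z=29):
    a=np.radians(az); u=-np.array([np.cos(a),np.sin(a)]) if az<180 else None
    return np.r_[np.array(c)+off*u,z],down(az-90)
E
python3 - <<'E'
from fk import *
P,Rt=pick([589.5,25],96.2); s=log(); p,Rc=tool(s)
print(P.round(1),rel(P,Rt,p,Rc))
j=s["joints"]; j,e=ik(P+[0,0,200],Rt,j); print(j.round(2),e)
P2,R2=place(1,-1,250); P1=P+[0,0,200]
# path: first translate+yaw to yaz 51.7 near pot, then pitch
Pm=np.array([420,300,260.]); Rm=down(51.7)
for (Pa,Ra,Pb,Rb) in ((P1,Rt,Pm,Rm),(Pm,Rm,P2,R2),(P2,R2,P2-[0,0,93],R2)):
    rv=(Ra.inv()*Rb).as_rotvec()
    for t in np.linspace(.125,1,8):
        jn,e=ik(Pa+t*(Pb-Pa),Ra*R.from_rotvec(t*rv),j); d=np.abs(jn-j).max(); j=jn
        print(j.round(2),e.round(3),d.round(2))
E
```

```text
[594.4 -19.7  29. ] (array([0.0288, 0.2697, 0.1397]), array([  0.1,  -0.2, -89.5]))
[-0.1   0.4   0.12  1.74 -0.05  1.01  0.15] 0.00033785157940695754
[-0.15  0.36  0.09  1.79 -0.04  1.    0.16] 0.0 0.05
[-0.19  0.32  0.05  1.83 -0.02  0.99  0.17] 0.0 0.05
[-0.24  0.29  0.01  1.87 -0.    0.99  0.18] 0.0 0.05
[-0.29  0.26 -0.03  1.89  0.01  0.99  0.19] 0.0 0.05
[-0.34  0.24 -0.07  1.91  0.02  0.99  0.19] 0.0 0.05
[-0.39  0.23 -0.11  1.91  0.03  1.    0.19] 0.0 0.05
[-0.44  0.23 -0.15  1.91  0.04  1.01  0.19] 0.0 0.05
[-0.49  0.23 -0.19  1.9   0.05  1.02  0.19] 0.0 0.05
[-0.64  0.24 -0.18  1.9   0.29  0.99 -0.07] 0.0 0.26
[-0.78  0.29 -0.16  1.9   0.52  1.02 -0.33] 0.0 0.26
[-0.93  0.36 -0.13  1.89  0.73  1.09 -0.56] 0.0 0.23
[-1.05  0.46 -0.09  1.86  0.89  1.2  -0.74] 0.0 0.18
[-1.15  0.58 -0.04  1.82  1.01  1.31 -0.88] 0.0 0.14
[-1.24  0.72  0.01  1.77  1.11  1.42 -0.98] 0.0 0.13
[-1.3   0.86  0.08  1.7   1.18  1.52 -1.05] 0.0 0.14
[-1.34  1.01  0.14  1.63  1.23  1.63 -1.09] 0.0 0.15
[-1.34  1.03  0.14  1.62  1.23  1.62 -1.11] 0.0 0.02
[-1.34  1.05  0.14  1.61  1.23  1.62 -1.12] 0.0 0.02
[-1.34  1.07  0.14  1.6   1.22  1.62 -1.13] 0.0 0.02
[-1.34  1.09  0.14  1.6   1.22  1.61 -1.14] 0.0 0.02
[-1.34  1.11  0.13  1.59  1.22  1.61 -1.15] 0.0 0.02
[-1.34  1.13  0.13  1.58  1.22  1.61 -1.16] 0.0 0.02
[-1.34  1.15  0.13  1.57  1.21  1.61 -1.17] 0.0 0.02
[-1.34  1.17  0.13  1.56  1.21  1.6  -1.18] 0.0 0.02
```

Request:
jog_arm --moves "0.029 0.27 0.02 0 0 -89.5;0.029 0.27 0.02 0 0 -89.5;0.029 0.27 0.02 0 0 -89.5;0.029 0.27 0.02 0 0 -89.5;0.029 0.27 0.02 0 0 -89.5;0.029 0.27 0.02 0 0 -89.5;0.029 0.27 0.02 0 0 -89.5;0.029 0.27 0.02 0 0 -89.5;0.029 0.27 0.02 0 0 -89.5;0.029 0.27 0.02 0 0 -89.5;0.029 0.27 0.02 0 0 -89.5;0.029 0.27 0.02 0 0 -89.5;0.029 0.27 0.02 0 0 -89.5;0.029 0.27 0.05 0 0 -89.5;0.029 0.27 0.08 0 0 -89.5;0.029 0.27 0.08 0 0 -89.5;0.029 0.27 0.08 0 0 -89.5" --fingers -0.3

```text
time: 12.33
eef_pos: [590.2, -20.9, 84.5]
tool_rot: [-0.003, 0.668, 0.744, -0.002]
wrist_force: [-1.2, -0.6, 0.0]
grip_width: 55.3
grip_force: 0.0
```

```bash
python3 - <<'E'
from fk import *
P,Rt=pick([589.5,25],96.2); print(rel(P,Rt))
grab("wrist","w2"); W,im=cloud("w2")
for r in rects("w2",15,30,80,(500,720,-120,120)): print(*r)
for z in (25,40): print([tuple(r[:4]) for r in rects("t1",50,70,60,(400,700,150,330))])
E
```

```text
(array([0.0006, 0.0046, 0.0554]), array([-0.4, -0.1, -0.1]))
[510.5  24.3] [ 23.2 119.7] 93.6 22.2 [119. 115.] [132. 131. 128.]
[591.   22.7] [ 22.1 136.9] 96.2 22.1 [269. 127.] [125. 123. 120.]
[668.8  34.7] [ 23.6 131.8] 90.2 22.0 [421. 123.] [120. 118. 115.]
[]
[]
```

View pics/w2.png

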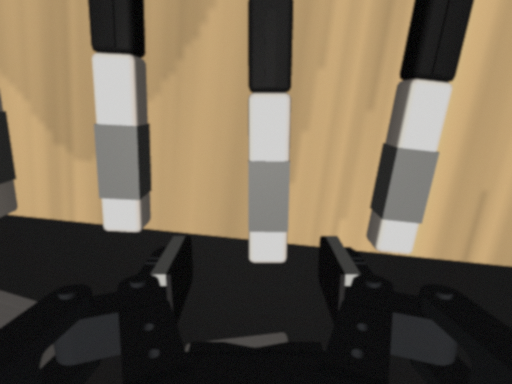

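The wrist view shows the marker end at (268,262), slightly right of the jaw centre (257). The 5 mm correction fits; gripping.

Request:
jog_arm --moves "0.001 0.004 0 0 0 0;0.001 0.004 0.02 0 0 0;0.001 0.004 0.045 0 0 0;0.001 0.004 0.055 0 0 0;0.001 0.004 0.055 0 0 0;0.001 0.004 0.055 0 0 0"

```text
time: 12.88
eef_pos: [597.4, -19.5, 32.9]
tool_rot: [0.0, 0.668, 0.744, 0.0]
wrist_force: [0.2, -0.1, 0.3]
grip_width: 55.4
grip_force: 0.0
```

Request:
jog_arm --moves "0 0 0 0 0 0;0 0 0 0 0 0;0 0 0 0 0 0;0 0 0 0 0 0;0 0 0 0 0 0;0 0 0 0 0 0;0 0 0 0 0 0;0 0 0 0 0 0;0 0 0 0 0 0;0 0 -0.04 0 0 0;0 0 -0.08 0 0 0;0 0 -0.12 0 0 0;0 0 -0.16 0 0 0;0 0 -0.2 0 0 0;0 0 -0.23 0 0 0;0 0 -0.23 0 0 0;0 0 -0.23 0 0 0" --fingers 1 --newtons 50

```text
time: 14.3
eef_pos: [598.3, -19.6, 265.2]
tool_rot: [0.002, 0.668, 0.744, 0.002]
wrist_force: [-0.0, 1.4, -2.0]
grip_width: 21.0
grip_force: 49.2
```

```bash
python3 - <<'E'
from fk import *
log(); print(rel([420,300,260],down(51.7)))
E
```

```text
(array([ 0.3369, -0.1431,  0.0042]), array([  0.3,   0.2, -45.6]))
```

Request:
jog_arm --moves "0.337 -0.143 0.004 0 0 -45.6;0.337 -0.143 0.004 0 0 -45.6;0.337 -0.143 0.004 0 0 -45.6;0.337 -0.143 0.004 0 0 -45.6;0.337 -0.143 0.004 0 0 -45.6;0.337 -0.143 0.004 0 0 -45.6;0.337 -0.143 0.004 0 0 -45.6;0.337 -0.143 0.004 0 0 -45.6;0.337 -0.143 0.004 0 0 -45.6;0.337 -0.143 0.004 0 0 -45.6;0.337 -0.143 0.004 0 0 -45.6"

```text
time: 15.22
eef_pos: [416.1, 301.7, 256.6]
tool_rot: [-0.001, 0.325, 0.946, -0.001]
wrist_force: [-0.1, -1.0, -0.3]
grip_width: 20.7
grip_force: 49.2
```

```bash
python3 - <<'E'
from fk import *
s=log(); print(s["joints"].round(2)); P,Rt=place(1,-1,250); print(rel(P,Rt),P)
E
```

```text
[-0.4   0.24 -0.32  1.89  0.09  1.03  0.15]
(array([-0.0387,  0.1288,  0.0062]), array([  0.2, -90.1,   0.4])) [525.79785186 379.47237044 250.        ]
```

Request:
jog_arm --moves "0 0 0 0 -7 0;0 0 0 0 -14 0;0 0 0 0 -21 0;0 0.01 0 0 -28 0;0 0.02 0 0 -35 0;-0.01 0.03 0 0 -42 0;-0.01 0.05 0 0 -49 0;-0.02 0.07 0 0 -56 0;-0.02 0.09 0.002 0 -63 0;-0.03 0.11 0.004 0 -70 0;-0.035 0.12 0.006 0 -77 0;-0.039 0.129 0.006 0 -84 0;-0.039 0.129 0.006 0 -90 0;-0.039 0.129 0.006 0 -90 0;-0.039 0.129 0.006 0 -90 0;-0.039 0.129 0.006 0 -90 0;-0.039 0.129 0.006 0 -90 0"

```text
time: 16.63
eef_pos: [530.0, 376.9, 254.1]
tool_rot: [0.667, 0.233, 0.668, -0.231]
wrist_force: [0.3, -0.4, 0.1]
grip_width: 20.7
grip_force: 49.3
```

```bash
python3 - <<'E'
from fk import *
s=log(); print(s["joints"].round(2)); P,Rt=place(1,-1,250); print(rel(P,Rt),P)
a,_,_=grab("wrist","w3"); b,_,_=grab("top","t3"); c,_,_=grab("side","s3")
b=cv2.resize(b[130:240,60:220],(400,275),interpolation=cv2.INTER_CUBIC); c=cv2.resize(c[60:200,120:280],(400,350))
o=np.zeros((600,800,3),np.uint8); o[:300,:400]=cv2.resize(a,(400,300)); o[:275,400:]=b; o[300-25:300-25+325,400:]=c[:325]
cv2.imwrite("pics/c3.png",o[:,:,::-1])
E
```

```text
[-1.17  0.91 -0.02  1.69  1.34  1.72 -1.05]
(array([ 0.0041, -0.0006, -0.0049]), array([-0. , -0.1, -0.2])) [525.79785186 379.47237044 250.        ]
```

View pics/c3.png

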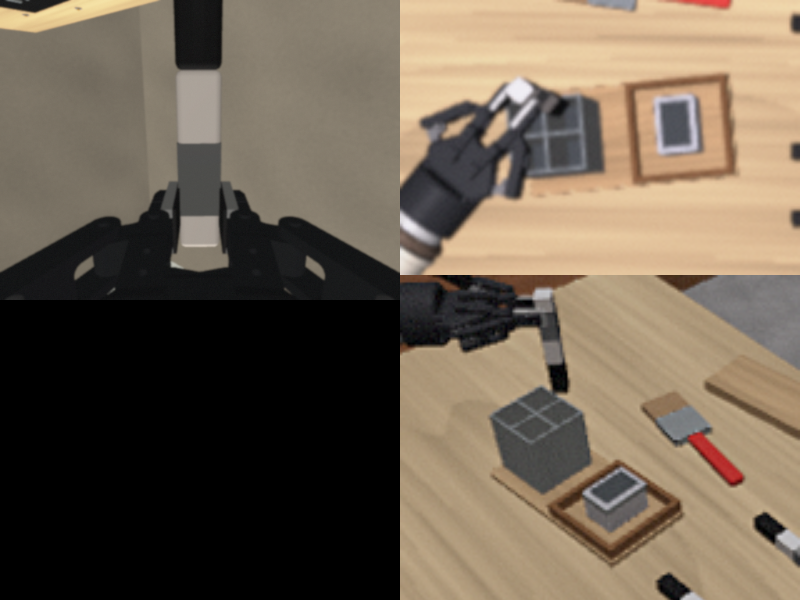

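Marker held vertically, cap down; the tin sits flat in the bay. I check the marker's axis against the cell with the depth data.

```bash
cat >> fk.py <<'E'
def held(sx,sy,top="t",side="s",h=157):
    """estimate held marker axis from side+top cloud; print shift needed"""
    s=log(); p,Rc=tool(s); c=p+20*Rc.apply([0,0,1]); z=Rc.apply([0,0,1])
    for f in(top,side):
        W,im=cloud(f); d=W-c; r=np.hypot(d[...,0],d[...,1]); m=(r<30)&(d[...,2]<-25)&(d[...,2]>-125)
        q=W[m]; 
        if len(q)>20:
            A=np.c_[np.ones(len(q)),q[:,2]-c[2]]; k=np.linalg.lstsq(A,q[:,:2],rcond=None)[0]; print(f,len(q),"z",q[:,2].min().round(),"xy@grip",k[0].round(1),"lean",k[1].round(3))
        m=(r<30)&(d[...,2]>17)&(d[...,2]<40); q=W[m]
        if len(q)>8: print(f,"top",len(q),cv2.minAreaRect(q[:,:2].astype(np.float32)),np.median(q[:,2]).round(1))
    P,Rt=place(sx,sy,h); print("model marker xy",c.round(1),"cell",(POT+21.75*(sx*KX+sy*KYV)).round(1))
    Rt2=Rt; P=np.r_[(POT+21.75*(sx*KX+sy*KYV)),h]-20*Rt.apply([0,0,1]); print(rel(P,Rt2,p,Rc))
E
python3 - <<'E'
from fk import *
held(1,-1,"t3","s3")
E
```

```text
t3 88 z 142.0 xy@grip [544.7 353.4] lean [ 0.023 -0.014]
t3 top 73 ((545.3131713867188, 362.2402038574219), (22.007801055908203, 21.86139678955078), 56.34518051147461) 279.0
s3 195 z 138.0 xy@grip [542.7 355.6] lean [0.015 0.   ]
s3 top 40 ((545.2957763671875, 361.3341064453125), (23.308589935302734, 22.112163543701172), 44.78841018676758) 277.5
model marker xy [545.5 364.8 254.3] cell [539.1 368.9]
(array([ 0.0974, -0.001 , -0.0074]), array([-0. , -0.1, -0.2]))
```

Request:
jog_arm --moves "0 0.001 -0.0095 0 0 0;0 0.001 -0.0095 0 0 0;0.02 0.001 -0.0095 0 0 0;0.04 0.001 -0.0095 0 0 0;0.06 0.001 -0.0095 0 0 0;0.08 0.001 -0.0095 0 0 0;0.097 0.001 -0.0095 0 0 0;0.1 0.001 -0.0095 0 0 0;0.1 0.001 -0.0095 0 0 0;0.1 0.001 -0.0095 0 0 0"

```text
time: 17.62
eef_pos: [522.4, 384.5, 153.1]
tool_rot: [0.668, 0.232, 0.668, -0.231]
wrist_force: [0.1, -0.2, -0.6]
grip_width: 20.8
grip_force: 49.3
```

Request:
jog_arm --moves "0 0 0 0 0 0;0 0 0 0 0 0;0 0 0 0 0 0;0 0 0 0 0 0;0 0 0 0 0 0;0 0 -0.03 0 0 0;0 0 -0.06 0 0 0;0 0 -0.09 0 0 0;-0.03 0 -0.1 0 0 0;-0.07 0 -0.1 0 0 0;-0.1 0 -0.1 0 0 0;-0.1 0 -0.1 0 0 0;-0.1 0 -0.1 0 0 0" --fingers 0.1

```text
time: 18.7
eef_pos: [444.1, 446.5, 254.6]
tool_rot: [0.668, 0.233, 0.668, -0.23]
wrist_force: [-0.4, -0.3, -0.5]
grip_width: 38.2
grip_force: 0.0
```

```bash
python3 - <<'E'
from fk import *
s=log(); print(s["joints"].round(2),s["time"])
grab("top","t4"); 
for r in rects("t4",145,175,15,(430,620,300,470)): print(*r)
for r in rects("t4",15,27,50,(100,750,-100,130)): print(*r)
for r in rects("t4",38,65,60,(100,900,-500,330)): print(*r)
print(rel([420,300,260],down(51.7)))
E
```

```text
[-1.29  0.95 -0.08  1.59  1.24  1.86 -1.03] 18.7
[536.6 370.6] [22.2 22.4] 51.4 155.4 [119. 174.] [208. 204. 210.]
[667.3  39.4] [ 22.7 138.8] 89.9 20.9 [239. 139.] [164. 159. 160.]
[508.7  36. ] [ 21.9 137.5] 92.6 21.8 [239. 189.] [169. 162. 164.]
[426.2  33.1] [ 21.9 140.2] 94.0 21.9 [239. 216.] [170. 164. 164.]
[ 589.3 -135.7] [50.6 70.6] 14.0 45.0 [294. 164.] [131. 130. 140.]
[533.9 242.5] [50.8 70.2] 6.7 56.9 [170. 180.] [133. 132. 140.]
[ 434.2 -120.1] [50.6 70. ] 166.1 45.0 [288. 214.] [131. 130. 140.]
[ 428.1 -232.6] [51.1 70.7] 29.9 45.5 [325. 217.] [ 82. 127.  95.]
[ 250.4 -357. ] [51.  70.5] 97.2 45.7 [366. 276.] [144.  79.  80.]
(array([-0.0073, -0.1294,  0.0715]), array([ 0.1, 89.9, -0. ]))
```

Marker 1 stands in its cell (top at 155 mm) and the tin is flat in the bay. Three markers remain.

```bash
python3 - <<'E'
from fk import *
for c,az in(([667,39.5],90.3),([508.6,36],93.3),([426.2,33],94)):
    P,Rt=pick(c,az,45,85); print(P.round(1),rel(P,Rt,np.array([420,300,260.]),down(51.7)))
E
```

```text
[667.2  -5.5  85. ] (array([-0.3834, -0.0865,  0.175 ]), array([ 0. ,  0. , 51.4]))
[511.2  -8.9  85. ] (array([-0.263 , -0.1859,  0.175 ]), array([ 0. ,  0. , 48.4]))
[429.3 -11.9  85. ] (array([-0.2006, -0.239 ,  0.175 ]), array([ 0. ,  0. , 47.7]))
```

Request:
jog_arm --moves "-0.007 -0.129 0.07 0 7 0;-0.007 -0.129 0.07 0 14 0;-0.007 -0.129 0.07 0 21 0;-0.007 -0.129 0.07 0 28 0;-0.007 -0.129 0.07 0 35 0;-0.007 -0.129 0.07 0 42 0;-0.007 -0.129 0.07 0 49 0;-0.007 -0.129 0.07 0 56 0;-0.007 -0.129 0.07 0 63 0;-0.007 -0.129 0.07 0 70 0;-0.007 -0.129 0.07 0 77 0;-0.007 -0.129 0.07 0 84 0;-0.007 -0.129 0.07 0 90 0;-0.007 -0.129 0.07 0 90 0;-0.007 -0.129 0.07 0 90 0"

```text
time: 20.0
eef_pos: [419.9, 299.1, 257.9]
tool_rot: [0.0, 0.33, 0.944, -0.002]
wrist_force: [-0.7, 1.3, 0.2]
grip_width: 38.9
grip_force: 0.0
```

Request:
jog_arm --moves "-0.383 -0.087 0.1 0 0 51.4;-0.383 -0.087 0.1 0 0 51.4;-0.383 -0.087 0.1 0 0 51.4;-0.383 -0.087 0.1 0 0 51.4;-0.383 -0.087 0.1 0 0 51.4;-0.383 -0.087 0.1 0 0 51.4;-0.383 -0.087 0.1 0 0 51.4;-0.383 -0.087 0.1 0 0 51.4;-0.383 -0.087 0.1 0 0 51.4;-0.383 -0.087 0.1 0 0 51.4;-0.383 -0.087 0.13 0 0 51.4;-0.383 -0.087 0.16 0 0 51.4;-0.383 -0.087 0.173 0 0 51.4;-0.383 -0.087 0.173 0 0 51.4;-0.383 -0.087 0.173 0 0 51.4" --fingers -0.3

```text
time: 21.25
eef_pos: [664.6, -1.5, 85.2]
tool_rot: [-0.001, 0.704, 0.71, -0.001]
wrist_force: [0.7, -0.3, 1.0]
grip_width: 55.6
grip_force: 0.0
```

```bash
python3 - <<'E'
from fk import *
log(); P,Rt=pick([667,39.5],90.3); print(rel(P,Rt))
grab("wrist","w4")
for r in rects("w4",15,30,80,(400,720,-120,120)): print(*r)
E
```

```text
(array([-0.0041,  0.0028,  0.0562]), array([-0.2,  0. ,  0.2]))
[669.1  38.8] [ 22.2 139.6] 90.1 22.1 [268. 133.] [106. 104. 101.]
[523.2  -2.5] [12.1 67.5] 83.3 20.9 [  9. 232.] [93. 91. 88.]
[ 567.9 -116.8] [ 2.  20.6] 15.2 16.6 [112. 381.] [65. 62. 60.]
```

Request:
jog_arm --moves "-0.004 0.004 0 0 0 0;-0.004 0.004 0.02 0 0 0;-0.004 0.004 0.045 0 0 0;-0.004 0.004 0.056 0 0 0;-0.004 0.004 0.056 0 0 0;-0.004 0.004 0.056 0 0 0"

```text
time: 21.8
eef_pos: [670.2, -8.2, 30.9]
tool_rot: [0.0, 0.705, 0.709, -0.0]
wrist_force: [0.1, -0.1, 0.5]
grip_width: 55.2
grip_force: 0.0
```

Request:
jog_arm --moves "0 0 0 0 0 0;0 0 0 0 0 0;0 0 0 0 0 0;0 0 0 0 0 0;0 0 0 0 0 0;0 0 0 0 0 0;0 0 0 0 0 0;0 0 0 0 0 0;0 0 0 0 0 0;0 0 -0.04 0 0 0;0 0 -0.08 0 0 0;0 0 -0.12 0 0 0;0 0 -0.16 0 0 0;0 0 -0.2 0 0 0;0 0 -0.23 0 0 0;0 0 -0.23 0 0 0;0 0 -0.23 0 0 0" --fingers 1 --newtons 50

```text
time: 23.22
eef_pos: [671.2, -8.2, 263.5]
tool_rot: [0.002, 0.705, 0.709, 0.002]
wrist_force: [-0.4, 0.1, -1.0]
grip_width: 20.5
grip_force: 49.3
```

Request:
jog_arm --moves "0.307 -0.247 0 0 0 -51.4;0.307 -0.247 0 0 0 -51.4;0.307 -0.247 0 0 0 -51.4;0.307 -0.247 0 0 0 -51.4;0.307 -0.247 0 0 0 -51.4;0.307 -0.247 0 0 0 -51.4;0.307 -0.247 0 0 0 -51.4;0.307 -0.247 0 0 0 -51.4;0.307 -0.247 0 0 0 -51.4;0.307 -0.247 0 0 0 -51.4;0.307 -0.247 0 0 0 -51.4;0.307 -0.247 0 0 0 -51.4;0.307 -0.247 0 0 0 -51.4"

```text
time: 24.3
eef_pos: [421.1, 296.0, 259.1]
tool_rot: [-0.0, 0.328, 0.945, -0.001]
wrist_force: [0.7, 0.8, -0.8]
grip_width: 20.5
grip_force: 49.3
```

```bash
python3 - <<'E'
from fk import *
log(); 
for s in((1,1),(-1,-1),(-1,1)): P,Rt=place(*s,250); print(s,rel(P,Rt),P.round(1))
E
```

```text
(1, 1) (array([0.0003, 0.1612, 0.0087]), array([ -0.1, -90. ,   0.1])) [520.7 422.7 250. ]
(-1, -1) (array([0.0003, 0.0997, 0.0089]), array([ -0.1, -90. ,   0.1])) [482.6 374.4 250. ]
(-1, 1) (array([0.031 , 0.1304, 0.0088]), array([ -0.1, -90. ,   0.1])) [477.5 417.6 250. ]
```

Request:
jog_arm --moves "0 0 -0.02 0 -7 0;0 0 -0.03 0 -14 0;0 0 -0.03 0 -21 0;0 0.01 -0.03 0 -28 0;0 0.02 -0.03 0 -35 0;0 0.03 -0.03 0 -42 0;0 0.05 -0.03 0 -49 0;0 0.07 -0.03 0 -56 0;0 0.09 -0.03 0 -63 0;0.003 0.11 -0.03 0 -70 0;0.004 0.13 -0.03 0 -77 0;0.004 0.15 -0.03 0 -84 0;0.004 0.161 -0.03 0 -90 0;0.004 0.161 -0.03 0 -90 0;0.004 0.161 -0.03 0 -90 0;0.004 0.161 -0.03 0 -90 0;0.004 0.161 -0.03 0 -90 0"

```text
time: 25.72
eef_pos: [518.4, 425.3, 292.5]
tool_rot: [0.668, 0.234, 0.668, -0.231]
wrist_force: [0.6, -0.1, -0.9]
grip_width: 20.9
grip_force: 49.4
```

```bash
python3 - <<'E'
from fk import *
grab("top","t5"); grab("side","s5"); held(1,1,"t5","s5")
for r in rects("t5",145,175,15,(430,620,300,470)): print(*r)
E
```

```text
t5 112 z 176.0 xy@grip [532.8 403.1] lean [ 0.028 -0.016]
t5 top 69 ((533.6217041015625, 412.3944396972656), (21.01093864440918, 21.55274772644043), 51.74676513671875) 314.5
s5 215 z 174.0 xy@grip [529.  404.8] lean [-0.001 -0.004]
s5 top 32 ((530.9083862304688, 409.3675537109375), (19.958919525146484, 20.67487335205078), 53.308746337890625) 313.0
model marker xy [533.9 413.2 292.9] cell [534.1 412.1]
(array([ 0.136 , -0.0013,  0.0011]), array([-0. , -0.1, -0.2]))
[535.7 369.8] [22.2 22.5] 52.4 156.0 [119. 175.] [212. 208. 214.]
```

Request:
jog_arm --moves "0 0 0.001 0 0 0;0.03 0 0.001 0 0 0;0.06 0 0.001 0 0 0;0.08 0 0.001 0 0 0;0.1 0 0.001 0 0 0;0.12 0 0.001 0 0 0;0.135 0 0.001 0 0 0;0.135 0 0.001 0 0 0;0.135 0 0.001 0 0 0;0.135 0 0.001 0 0 0"

```text
time: 26.65
eef_pos: [518.7, 426.0, 157.1]
tool_rot: [0.668, 0.233, 0.668, -0.231]
wrist_force: [-0.1, -0.0, -0.4]
grip_width: 20.9
grip_force: 49.4
```

Request:
jog_arm --moves "0 0 0 0 0 0;0 0 0 0 0 0;0 0 0 0 0 0;0 0 0 0 0 0;0 0 0 0 0 0;0 0 -0.03 0 0 0;0 0 -0.06 0 0 0;0 0 -0.09 0 0 0;-0.03 0 -0.1 0 0 0;-0.07 0 -0.1 0 0 0;-0.1 0 -0.1 0 0 0;-0.1 0 -0.1 0 0 0;-0.1 0 -0.1 0 0 0" --fingers 0.1

```text
time: 27.73
eef_pos: [440.0, 488.2, 257.7]
tool_rot: [0.668, 0.233, 0.668, -0.23]
wrist_force: [0.4, 0.0, -0.4]
grip_width: 38.2
grip_force: 0.0
```

```bash
python3 - <<'E'
from fk import *
grab("top","t6"); print(log()["time"])
for r in rects("t6",140,175,15,(430,620,300,470)): print(*r)
for r in rects("t6",15,27,50,(100,750,-100,130)): print(*r)
print(rel([420,300,260],down(51.7)))
E
```

```text
27.7833
[535.3 370. ] [22.2 24.4] 50.6 155.6 [119. 175.] [207. 203. 208.]
[533.8 412.1] [21.7 22.1] 140.0 156.0 [105. 175.] [206. 201. 206.]
[529.3  72.1] [ 22.5 115.3] 93.3 21.5 [227. 183.] [184. 178. 180.]
[426.4  32.8] [ 22.1 139.5] 93.7 21.3 [239. 216.] [170. 164. 164.]
(array([-0.0044, -0.1596,  0.1005]), array([ 0.1, 89.9, -0. ]))
```

Two markers are in the pot. Marker 3 has been knocked to about (529,72). I go back and look again.

Request:
jog_arm --moves "-0.004 -0.16 0.1 0 7 0;-0.004 -0.16 0.1 0 14 0;-0.004 -0.16 0.1 0 21 0;-0.004 -0.16 0.1 0 28 0;-0.004 -0.16 0.1 0 35 0;-0.004 -0.16 0.1 0 42 0;-0.004 -0.16 0.1 0 49 0;-0.004 -0.16 0.1 0 56 0;-0.004 -0.16 0.1 0 63 0;-0.004 -0.16 0.1 0 70 0;-0.004 -0.16 0.1 0 77 0;-0.004 -0.16 0.1 0 84 0;-0.004 -0.16 0.1 0 90 0;-0.004 -0.16 0.1 0 90 0;-0.004 -0.16 0.1 0 90 0"

```text
time: 29.03
eef_pos: [420.2, 297.8, 257.8]
tool_rot: [0.0, 0.33, 0.944, -0.002]
wrist_force: [-0.4, 0.2, -0.1]
grip_width: 38.3
grip_force: 0.0
```

```bash
python3 - <<'E'
from fk import *
im,_,_=grab("top","t7"); log()
for r in rects("t7",12,27,40,(100,750,-100,160)): print(*r)
for r in rects("t7",38,65,60,(100,900,-500,330)): print(*r)
for c,az in(([508.6,36],93.3),([426.2,33],94)):
    P,Rt=pick(c,az,45,85); print(P.round(1),rel(P,Rt))
cv2.imwrite("pics/t7c.png",cv2.resize(im[120:250,80:340],(780,390),interpolation=cv2.INTER_CUBIC)[:,:,::-1])
E
```

```text
[528.3  83.7] [ 22.9 138.8] 93.2 21.5 [224. 183.] [169. 163. 164.]
[426.1  32.9] [ 21.9 139.8] 93.9 21.3 [239. 216.] [173. 167. 167.]
[ 589.5 -135.5] [50.6 70.6] 14.8 45.1 [294. 164.] [132. 131. 142.]
[533.9 242.9] [51.5 71.3] 5.2 56.6 [170. 180.] [135. 133. 142.]
[ 434.4 -119.9] [50.3 70.5] 165.3 45.5 [288. 214.] [132. 132. 142.]
[ 428.3 -232.4] [51.2 70.7] 29.4 45.7 [325. 217.] [ 83. 128.  97.]
[ 250.6 -357.4] [50.7 72.4] 97.5 45.7 [366. 276.] [146.  80.  81.]
[511.2  -8.9  85. ] (array([-0.2635, -0.1839,  0.1738]), array([-0.1,  0.1, 48.4]))
[429.3 -11.9  85. ] (array([-0.2011, -0.237 ,  0.1739]), array([-0.1,  0.1, 47.7]))
```

View pics/t7c.png

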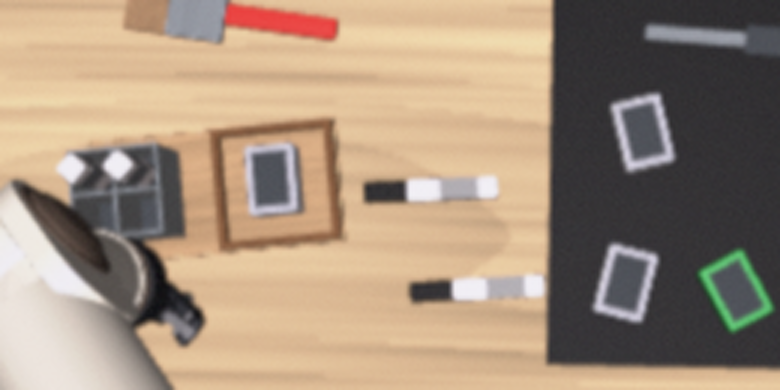

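Two markers stand in the pot at (72,168) and (118,168). Marker 3 now lies at (430,188) and marker 4 at (478,288).

```bash
python3 - <<'E'
from fk import *
P,Rt=pick([529,83.7],93.2,45,85); print(P.round(1),rel(P,Rt))
E
```

```text
[531.5  38.8  85. ] (array([-0.2498, -0.1339,  0.1736]), array([-0.1,  0.1, 48.5]))
```

Request:
jog_arm --moves "-0.25 -0.134 0.1 0 0 48.5;-0.25 -0.134 0.1 0 0 48.5;-0.25 -0.134 0.1 0 0 48.5;-0.25 -0.134 0.1 0 0 48.5;-0.25 -0.134 0.1 0 0 48.5;-0.25 -0.134 0.1 0 0 48.5;-0.25 -0.134 0.1 0 0 48.5;-0.25 -0.134 0.1 0 0 48.5;-0.25 -0.134 0.13 0 0 48.5;-0.25 -0.134 0.16 0 0 48.5;-0.25 -0.134 0.173 0 0 48.5;-0.25 -0.134 0.173 0 0 48.5;-0.25 -0.134 0.173 0 0 48.5" --fingers -0.3

```text
time: 30.17
eef_pos: [531.1, 42.5, 85.3]
tool_rot: [-0.001, 0.685, 0.728, -0.001]
wrist_force: [0.9, -0.2, -0.6]
grip_width: 55.2
grip_force: 0.0
```

```bash
python3 - <<'E'
from fk import *
log(); P,Rt=pick([529,83.7],93.2); print(rel(P,Rt))
grab("wrist","w5")
for r in rects("w5",15,30,80,(400,720,-120,170)): print(*r)
E
```

```text
(array([-0.0037,  0.0004,  0.0563]), array([-0.2,  0. ,  0.3]))
[529.6  82.7] [ 22.3 138.8] 93.4 22.1 [261. 132.] [96. 95. 92.]
[426.8  44.2] [ 24.  114.5] 93.4 22.1 [ 72. 193.] [75. 74. 72.]
```

Request:
jog_arm --moves "-0.004 0.001 0 0 0 0;-0.004 0.001 0.02 0 0 0;-0.004 0.001 0.045 0 0 0;-0.004 0.001 0.056 0 0 0;-0.004 0.001 0.056 0 0 0;-0.004 0.001 0.056 0 0 0"

```text
time: 30.72
eef_pos: [534.0, 36.1, 30.7]
tool_rot: [-0.0, 0.687, 0.727, -0.0]
wrist_force: [0.6, -0.8, 0.1]
grip_width: 55.5
grip_force: 0.0
```

Request:
jog_arm --moves "0 0 0 0 0 0;0 0 0 0 0 0;0 0 0 0 0 0;0 0 0 0 0 0;0 0 0 0 0 0;0 0 0 0 0 0;0 0 0 0 0 0;0 0 0 0 0 0;0 0 0 0 0 0;0 0 -0.04 0 0 0;0 0 -0.08 0 0 0;0 0 -0.12 0 0 0;0 0 -0.16 0 0 0;0 0 -0.2 0 0 0;0 0 -0.23 0 0 0;0 0 -0.23 0 0 0;0 0 -0.23 0 0 0" --fingers 1 --newtons 50

```text
time: 32.13
eef_pos: [535.2, 36.1, 263.0]
tool_rot: [0.002, 0.687, 0.727, 0.002]
wrist_force: [0.5, 0.0, -0.5]
grip_width: 20.9
grip_force: 49.6
```

Request:
jog_arm --moves "0.267 -0.097 0 0 0 -48.5;0.267 -0.097 0 0 0 -48.5;0.267 -0.097 0 0 0 -48.5;0.267 -0.097 0 0 0 -48.5;0.267 -0.097 0 0 0 -48.5;0.267 -0.097 0 0 0 -48.5;0.267 -0.097 0 0 0 -48.5;0.267 -0.097 0 0 0 -48.5;0.267 -0.097 0 0 0 -48.5;0.267 -0.097 0 0 0 -48.5;0.267 -0.097 0 0 0 -48.5"

```text
time: 33.05
eef_pos: [422.2, 295.2, 259.2]
tool_rot: [-0.0, 0.329, 0.944, -0.001]
wrist_force: [0.4, -0.3, -1.2]
grip_width: 20.7
grip_force: 49.6
```

```bash
python3 - <<'E'
from fk import *
log(); 
for s in((-1,-1),(-1,1)): P,Rt=place(*s,250); print(s,rel(P,Rt),P.round(1))
E
```

```text
(-1, -1) (array([0.0019, 0.0996, 0.0089]), array([ -0.2, -90. ,   0. ])) [482.6 374.4 250. ]
(-1, 1) (array([0.0327, 0.1303, 0.0089]), array([ -0.2, -90. ,   0. ])) [477.5 417.6 250. ]
```

Request:
jog_arm --moves "0 0 -0.02 0 -7 0;0 0 -0.03 0 -14 0;0 0 -0.03 0 -21 0;0 0.01 -0.03 0 -28 0;0 0.02 -0.03 0 -35 0;0 0.03 -0.03 0 -42 0;0 0.05 -0.03 0 -49 0;0 0.06 -0.03 0 -56 0;0 0.07 -0.03 0 -63 0;0.004 0.08 -0.03 0 -70 0;0.006 0.09 -0.03 0 -77 0;0.006 0.1 -0.03 0 -84 0;0.006 0.1 -0.03 0 -90 0;0.006 0.1 -0.03 0 -90 0;0.006 0.1 -0.03 0 -90 0;0.006 0.1 -0.03 0 -90 0;0.006 0.1 -0.03 0 -90 0"

```text
time: 34.47
eef_pos: [480.0, 378.8, 292.1]
tool_rot: [0.667, 0.234, 0.668, -0.231]
wrist_force: [-0.3, 0.6, -0.9]
grip_width: 20.5
grip_force: 49.6
```

```bash
python3 - <<'E'
from fk import *
grab("top","t8"); grab("side","s8"); held(-1,-1,"t8","s8")
for r in rects("t8",145,175,15,(430,620,300,470)): print(*r)
E
```

```text
t8 99 z 171.0 xy@grip [494.7 357.8] lean [0.029 0.003]
t8 top 75 ((493.8661193847656, 365.2035827636719), (22.14237403869629, 21.535619735717773), 54.649227142333984) 313.6
s8 226 z 174.0 xy@grip [490.8 358. ] lean [ 0.008 -0.007]
s8 top 40 ((493.9967346191406, 364.7471618652344), (24.5162410736084, 20.06814193725586), 58.644371032714844) 312.8
model marker xy [495.5 366.5 292.3] cell [495.9 363.9]
(array([ 0.1354, -0.0024,  0.0023]), array([-0. , -0.1, -0.2]))
[535.8 369.9] [22.4 23.5] 46.6 155.9 [119. 175.] [210. 207. 212.]
[531.6 414. ] [21.4 23.4] 52.7 155.4 [104. 176.] [212. 207. 211.]
```

Request:
jog_arm --moves "0 0 0.002 0 0 0;0.03 0 0.002 0 0 0;0.06 0 0.002 0 0 0;0.08 0 0.002 0 0 0;0.1 0 0.002 0 0 0;0.12 0 0.002 0 0 0;0.135 0 0.002 0 0 0;0.135 0 0.002 0 0 0;0.135 0 0.002 0 0 0;0.135 0 0.002 0 0 0"

```text
time: 35.4
eef_pos: [481.0, 378.4, 156.7]
tool_rot: [0.668, 0.232, 0.668, -0.231]
wrist_force: [0.6, -0.5, 0.6]
grip_width: 20.7
grip_force: 49.6
```

Request:
jog_arm --moves "0 0 0 0 0 0;0 0 0 0 0 0;0 0 0 0 0 0;0 0 0 0 0 0;0 0 0 0 0 0;0 0 -0.03 0 0 0;0 0 -0.06 0 0 0;0 0 -0.09 0 0 0;-0.03 0 -0.1 0 0 0;-0.07 0 -0.1 0 0 0;-0.1 0 -0.1 0 0 0;-0.1 0 -0.1 0 0 0;-0.1 0 -0.1 0 0 0" --fingers 0.1

```text
time: 36.48
eef_pos: [402.2, 440.6, 257.4]
tool_rot: [0.668, 0.233, 0.668, -0.23]
wrist_force: [0.2, -0.2, -0.2]
grip_width: 38.6
grip_force: 0.0
```

```bash
python3 - <<'E'
from fk import *
grab("top","t9"); print(log()["time"])
for r in rects("t9",140,175,15,(430,620,300,470)): print(*r)
print(rel([420,300,260],down(51.7)))
E
```

```text
36.5333
[534.9 369.1] [21.6 22.5] 140.3 155.3 [119. 175.] [205. 201. 206.]
[532.1 414.3] [22.1 22.8] 140.9 155.1 [104. 176.] [204. 199. 203.]
[491.8 363.3] [21.9 22. ] 51.9 155.3 [121. 190.] [202. 199. 204.]
(array([-0.0043, -0.099 ,  0.1007]), array([ 0.1, 90. , -0. ]))
```

Three in. Now the last marker.

Request:
jog_arm --moves "-0.004 -0.1 0.1 0 7 0;-0.004 -0.1 0.1 0 14 0;-0.004 -0.1 0.1 0 21 0;-0.004 -0.1 0.1 0 28 0;-0.004 -0.1 0.1 0 35 0;-0.004 -0.1 0.1 0 42 0;-0.004 -0.1 0.1 0 49 0;-0.004 -0.1 0.1 0 56 0;-0.004 -0.1 0.1 0 63 0;-0.004 -0.1 0.1 0 70 0;-0.004 -0.1 0.1 0 77 0;-0.004 -0.1 0.1 0 84 0;-0.004 -0.1 0.1 0 90 0;-0.004 -0.1 0.1 0 90 0;-0.004 -0.1 0.1 0 90 0"

```text
time: 37.78
eef_pos: [419.7, 297.4, 257.9]
tool_rot: [0.0, 0.33, 0.944, -0.002]
wrist_force: [-1.1, 1.0, -0.9]
grip_width: 38.7
grip_force: 0.0
```

```bash
python3 - <<'E'
from fk import *
grab("top","t10")
for r in rects("t10",12,27,40,(100,750,-100,160)): print(*r)
P,Rt=pick([427,33],94,45,85); print(P.round(1),rel(P,Rt))
E
```

```text
[426.2  32.8] [ 22.1 139.5] 93.9 21.9 [239. 216.] [173. 166. 167.]
[430.1 -11.9  85. ] (array([-0.2019, -0.2359,  0.1739]), array([-0.1,  0.1, 47.7]))
```

Request:
jog_arm --moves "-0.202 -0.236 0.1 0 0 47.7;-0.202 -0.236 0.1 0 0 47.7;-0.202 -0.236 0.1 0 0 47.7;-0.202 -0.236 0.1 0 0 47.7;-0.202 -0.236 0.1 0 0 47.7;-0.202 -0.236 0.1 0 0 47.7;-0.202 -0.236 0.1 0 0 47.7;-0.202 -0.236 0.1 0 0 47.7;-0.202 -0.236 0.13 0 0 47.7;-0.202 -0.236 0.16 0 0 47.7;-0.202 -0.236 0.173 0 0 47.7;-0.202 -0.236 0.173 0 0 47.7;-0.202 -0.236 0.173 0 0 47.7" --fingers -0.3

```text
time: 38.92
eef_pos: [429.9, -8.6, 85.5]
tool_rot: [-0.001, 0.68, 0.733, -0.001]
wrist_force: [0.6, 0.1, 0.3]
grip_width: 55.7
grip_force: 0.0
```

```bash
python3 - <<'E'
from fk import *
log(); P,Rt=pick([427,33],94); print(rel(P,Rt))
grab("wrist","w6")
for r in rects("w6",15,30,80,(300,720,-120,170)): print(*r)
E
```

```text
(array([-0.0033,  0.0002,  0.0565]), array([-0.2,  0. ,  0.3]))
[427.1  32. ] [ 22.2 139.5] 94.2 22.1 [259. 132.] [111. 110. 107.]
[421.2 -92.1] [ 5.5 29.8] 176.0 17.0 [231. 341.] [65. 62. 60.]
```

Request:
jog_arm --moves "-0.003 0 0 0 0 0;-0.003 0 0.02 0 0 0;-0.003 0 0.045 0 0 0;-0.003 0 0.056 0 0 0;-0.003 0 0.056 0 0 0;-0.003 0 0.056 0 0 0"

```text
time: 39.47
eef_pos: [431.9, -13.6, 30.9]
tool_rot: [0.0, 0.681, 0.732, 0.0]
wrist_force: [0.4, 0.8, 0.2]
grip_width: 55.4
grip_force: 0.0
```

Request:
jog_arm --moves "0 0 0 0 0 0;0 0 0 0 0 0;0 0 0 0 0 0;0 0 0 0 0 0;0 0 0 0 0 0;0 0 0 0 0 0;0 0 0 0 0 0;0 0 0 0 0 0;0 0 0 0 0 0;0 0 -0.04 0 0 0;0 0 -0.08 0 0 0;0 0 -0.12 0 0 0;0 0 -0.16 0 0 0;0 0 -0.2 0 0 0;0 0 -0.23 0 0 0;0 0 -0.23 0 0 0;0 0 -0.23 0 0 0" --fingers 1 --newtons 50

```text
time: 40.88
eef_pos: [432.9, -13.9, 262.8]
tool_rot: [0.002, 0.682, 0.732, 0.002]
wrist_force: [0.1, 0.5, -1.2]
grip_width: 20.6
grip_force: 49.5
```

Request:
jog_arm --moves "0.312 0.012 0 0 0 -47.7;0.312 0.012 0 0 0 -47.7;0.312 0.012 0 0 0 -47.7;0.312 0.012 0 0 0 -47.7;0.312 0.012 0 0 0 -47.7;0.312 0.012 0 0 0 -47.7;0.312 0.012 0 0 0 -47.7;0.312 0.012 0 0 0 -47.7;0.312 0.012 0 0 0 -47.7;0.312 0.012 0 0 0 -47.7;0.312 0.012 0 0 0 -47.7"

```text
time: 41.8
eef_pos: [420.9, 296.8, 258.8]
tool_rot: [-0.001, 0.328, 0.945, -0.001]
wrist_force: [-0.3, -1.0, -0.7]
grip_width: 20.4
grip_force: 49.5
```

```bash
python3 - <<'E'
from fk import *
log(); 
for s in((-1,1),): P,Rt=place(*s,250); print(s,rel(P,Rt),P.round(1))
E
```

```text
(-1, 1) (array([0.0304, 0.13  , 0.0084]), array([ -0.1, -90. ,   0.2])) [477.5 417.6 250. ]
```

Request:
jog_arm --moves "0 0 -0.02 0 -7 0;0.01 0 -0.03 0 -14 0;0.02 0 -0.03 0 -21 0;0.03 0.01 -0.03 0 -28 0;0.034 0.02 -0.03 0 -35 0;0.034 0.03 -0.03 0 -42 0;0.034 0.05 -0.03 0 -49 0;0.034 0.07 -0.03 0 -56 0;0.034 0.09 -0.03 0 -63 0;0.034 0.11 -0.03 0 -70 0;0.034 0.12 -0.03 0 -77 0;0.034 0.13 -0.03 0 -84 0;0.034 0.13 -0.03 0 -90 0;0.034 0.13 -0.03 0 -90 0;0.034 0.13 -0.03 0 -90 0;0.034 0.13 -0.03 0 -90 0;0.034 0.13 -0.03 0 -90 0"

```text
time: 43.22
eef_pos: [476.1, 420.8, 292.3]
tool_rot: [0.667, 0.234, 0.668, -0.231]
wrist_force: [-0.1, 0.0, 0.3]
grip_width: 21.0
grip_force: 49.5
```

```bash
python3 - <<'E'
from fk import *
grab("top","t11"); grab("side","s11"); held(-1,1,"t11","s11")
for r in rects("t11",145,175,15,(430,620,300,470)): print(*r)
E
```

```text
t11 110 z 177.0 xy@grip [490.6 399.1] lean [ 0.028 -0.011]
t11 top 74 ((490.9261474609375, 408.1913146972656), (23.479543685913086, 21.417997360229492), 54.07551574707031) 314.5
s11 225 z 174.0 xy@grip [488.  400.6] lean [ 0.019 -0.001]
s11 top 36 ((488.6138916015625, 405.3001403808594), (21.180702209472656, 19.384746551513672), 44.7653923034668) 314.1
model marker xy [491.6 408.6 292.5] cell [490.9 407.1]
(array([ 0.1355, -0.0022,  0.0007]), array([-0. , -0.1, -0.2]))
[536.3 369.7] [21.6 23.1] 45.2 154.8 [119. 175.] [210. 206. 212.]
[532.  413.9] [22.2 23.9] 50.6 156.3 [104. 176.] [212. 207. 212.]
[492.1 364.5] [21.5 23.7] 46.4 154.8 [120. 190.] [212. 209. 215.]
```

Request:
jog_arm --moves "0 -0.001 0 0 0 0;0.03 -0.001 0 0 0 0;0.06 -0.001 0 0 0 0;0.08 -0.001 0 0 0 0;0.1 -0.001 0 0 0 0;0.12 -0.001 0 0 0 0;0.135 -0.001 0 0 0 0;0.135 -0.001 0 0 0 0;0.135 -0.001 0 0 0 0;0.135 -0.001 0 0 0 0"

```text
time: 44.15
eef_pos: [474.9, 421.0, 156.7]
tool_rot: [0.668, 0.232, 0.668, -0.231]
wrist_force: [1.0, 0.6, -0.4]
grip_width: 20.8
grip_force: 49.6
```

Request:
jog_arm --moves "0 0 0 0 0 0;0 0 0 0 0 0;0 0 0 0 0 0;0 0 0 0 0 0;0 0 0 0 0 0;0 0 -0.03 0 0 0;0 0 -0.06 0 0 0;0 0 -0.09 0 0 0;-0.03 0 -0.1 0 0 0;-0.07 0 -0.1 0 0 0;-0.1 0 -0.1 0 0 0;-0.1 0 -0.1 0 0 0;-0.1 0 -0.1 0 0 0;-0.1 0 -0.1 0 0 0;-0.1 0 -0.1 0 0 0" --fingers 0.1

```text
time: 45.4
eef_pos: [396.1, 482.0, 254.2]
tool_rot: [0.668, 0.231, 0.668, -0.232]
wrist_force: [0.0, 0.0, 0.2]
grip_width: 38.6
grip_force: 0.0
```

```bash
python3 - <<'E'
from fk import *
im,_,_=grab("top","t12"); print(log()["time"])
for r in rects("t12",140,175,15,(430,620,300,470)): print(*r)
for r in rects("t12",38,65,60,(100,900,-500,330)): print(*r)
cv2.imwrite("pics/t12b.png",cv2.resize(im[:,:,::-1],(800,600)))
E
```

```text
45.45
[536.  369.7] [21.7 24.6] 50.5 155.2 [120. 175.] [201. 197. 203.]
[532.3 414. ] [21.6 23.2] 56.4 155.5 [104. 176.] [205. 201. 205.]
[492.4 364.4] [21.8 22. ] 50.3 155.6 [121. 190.] [201. 197. 202.]
[486.1 407.9] [21.9 22.1] 54.2 155.8 [105. 192.] [209. 205. 209.]
[ 589.3 -135.5] [50.1 71.3] 14.3 45.4 [294. 164.] [130. 129. 140.]
[533.7 243.1] [51.8 70.4] 6.0 56.7 [170. 179.] [133. 131. 139.]
[ 434.4 -120.1] [50.3 70. ] 165.7 45.2 [288. 214.] [130. 130. 140.]
[ 428.2 -232.2] [50.6 70.7] 28.4 45.1 [325. 217.] [ 81. 126.  95.]
[ 250.6 -357.2] [50.9 72.1] 97.6 45.7 [366. 276.] [143.  79.  80.]
```

View pics/t12b.png

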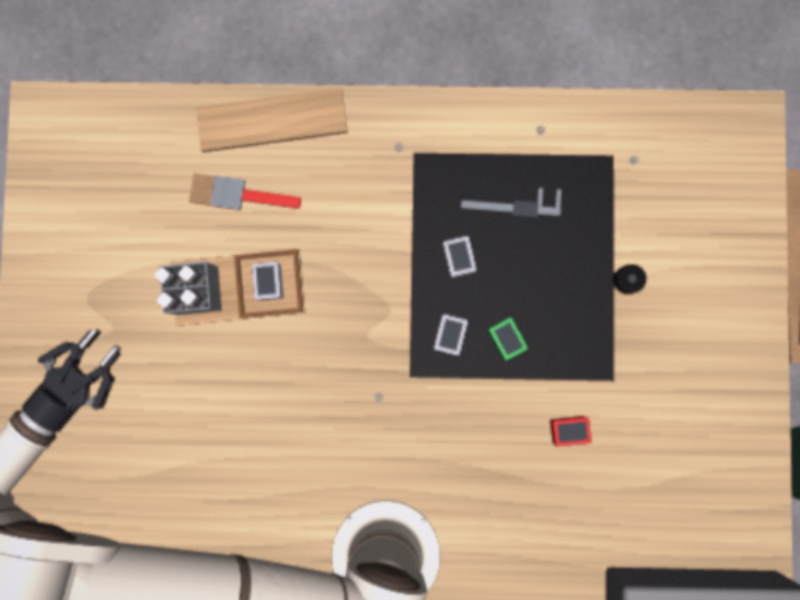

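All four markers stand in the pot at about (178,287). The full tin is in the bay at (267,280), the two empties are upright on the bench, and the bystanders are untouched. Handing in.

```bash
python3 -c "
from station import manip
print(manip.hand_in())"
```

```text
the job is handed in; nothing more can be done
None
```

I handed in the job with the full tin (about 6.5 N on lifting) flat in the bay, all four markers standing in the pot, both empty tins upright on the bench, and the brush, puck and caliper untouched; no verdict came back.

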